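# Put the microscope eyepieces away in their case

## Task

Open the case's lid all the way back, slide every eyepiece standing on the bench barrel-down and fully home into the tube with the collar of its own colour, turned so that its white lug points at the white mark on that tube, then shut the lid. Leave the mouse, the slide box and the bottle where they are.

Things in the scene. Friction and masses are not known exactly. Their poses are not given: they have to be found in the camera images.
- case: Grey low storage case fixed to the bench, 120 x 270 x 36 mm (x, y, z), walls 5 mm, floor 6 mm thick, with a clamshell lid on top. Origin: centre of its underside on the bench; x points to the hinge side (away from the robot), y along its length, z up. It holds the four tubes in a row along y, 60 mm apart, 10 mm nearer the robot than its middle.
- lid (a joint): Angle of the grey lid, rad: 0 shut, 1.85 fully back. Hinged on the far (+x) top edge of the case, axis along the case's y; it swings up and away from the robot. Stiff hinge: it stays where left (about 1.5 to 3 N at the knob moves it). 120 x 270 mm, top face 30 mm above the hinge, skirt 26 mm deep, 5 mm thick. Starts shut or slightly ajar.
- lid_knob (a point): Grip point on the lid's black knob, a cylinder of 20 mm diameter that stands 34 mm out of the lid's top face, in the middle of the front edge; the point is on its axis, 26 mm off the face. With the lid shut it is 100 mm in front of the hinge (-x of the case) and 56 mm above it. The frame turns with the lid.
- lid_hinge (a point): Middle of the lid's hinge line: on the case, 60 mm to its +x, 36 mm above the bench. Axes as the case.
- eyepiece_red: Eyepiece with red band and red top ring, standing upright on the bench (may be absent), 140 g: heavy steel barrel 32 mm diameter, 26 mm long, foot chamfered; above it a black head 40 mm diameter, 24 mm high (50 mm in all). Origin: centre of the foot, z up. A white lug, 7 mm wide, 8 mm high, middle 33 mm above the foot, sticks out 8 mm from the head along the eyepiece's -y axis.
- red_lug (a point): Middle of the white lug of the red eyepiece, 23 mm from its axis along its -y, 33 mm above its foot.
- eyepiece_yellow: Eyepiece with yellow band and yellow top ring, standing upright on the bench (may be absent), 140 g: heavy steel barrel 32 mm diameter, 26 mm long, foot chamfered; above it a black head 40 mm diameter, 24 mm high (50 mm in all). Origin: centre of the foot, z up. A white lug, 7 mm wide, 8 mm high, middle 33 mm above the foot, sticks out 8 mm from the head along the eyepiece's -y axis.
- yellow_lug (a point): Middle of the white lug of the yellow eyepiece, 23 mm from its axis along its -y, 33 mm above its foot.
- eyepiece_green: Eyepiece with green band and green top ring, standing upright on the bench (may be absent), 140 g: heavy steel barrel 32 mm diameter, 26 mm long, foot chamfered; above it a black head 40 mm diameter, 24 mm high (50 mm in all). Origin: centre of the foot, z up. A white lug, 7 mm wide, 8 mm high, middle 33 mm above the foot, sticks out 8 mm from the head along the eyepiece's -y axis.
- green_lug (a point): Middle of the white lug of the green eyepiece, 23 mm from its axis along its -y, 33 mm above its foot.
- eyepiece_blue: Eyepiece with blue band and blue top ring, standing upright on the bench (may be absent), 140 g: heavy steel barrel 32 mm diameter, 26 mm long, foot chamfered; above it a black head 40 mm diameter, 24 mm high (50 mm in all). Origin: centre of the foot, z up. A white lug, 7 mm wide, 8 mm high, middle 33 mm above the foot, sticks out 8 mm from the head along the eyepiece's -y axis.
- blue_lug (a point): Middle of the white lug of the blue eyepiece, 23 mm from its axis along its -y, 33 mm above its foot.
- tube_red: Metal tube with a red collar, fixed upright on the case's floor: bore 33.6 mm, outside 45 mm, 28 mm high (rim 34 mm above the bench). Origin: centre of its lower end, z up. A white mark (5 mm wide) on the collar points along its -y axis, to the robot's right. An eyepiece that is home has its head on the rim, its origin 2 mm above the tube's; same yaw as the tube when its lug is over the mark.
- tube_yellow: Metal tube with a yellow collar, fixed upright on the case's floor: bore 33.6 mm, outside 45 mm, 28 mm high (rim 34 mm above the bench). Origin: centre of its lower end, z up. A white mark (5 mm wide) on the collar points along its -y axis, to the robot's right. An eyepiece that is home has its head on the rim, its origin 2 mm above the tube's; same yaw as the tube when its lug is over the mark.
- tube_green: Metal tube with a green collar, fixed upright on the case's floor: bore 33.6 mm, outside 45 mm, 28 mm high (rim 34 mm above the bench). Origin: centre of its lower end, z up. A white mark (5 mm wide) on the collar points along its -y axis, to the robot's right. An eyepiece that is home has its head on the rim, its origin 2 mm above the tube's; same yaw as the tube when its lug is over the mark.
- tube_blue: Metal tube with a blue collar, fixed upright on the case's floor: bore 33.6 mm, outside 45 mm, 28 mm high (rim 34 mm above the bench). Origin: centre of its lower end, z up. A white mark (5 mm wide) on the collar points along its -y axis, to the robot's right. An eyepiece that is home has its head on the rim, its origin 2 mm above the tube's; same yaw as the tube when its lug is over the mark.
- mouse: Bystander: black computer mouse, 102 x 58 x 30 mm, on a sheet of paper; origin under its middle.
- slidebox: Bystander: blue and white box of slides, 87 x 102 x 30 mm; origin under its middle.
- oil: Bystander: small amber bottle, 40 mm diameter, 75 mm high; origin under its middle.

How it is judged (in metres and radians):
On the way, in this order (a step that is already met when the one before it is completed fails the run):
1. the lid is opened well back (over 1.4 rad) (value of joint lid above 1.4 rad), for 0.2 s.
2. with the lid open, every eyepiece present is fully home in the tube of its own colour, its lug at the white mark (horizontal distance between eyepiece_red and tube_red below 0.003 m and z of eyepiece_red in the frame of tube_red below 0.0055 m and angle between each of eyepiece_red, eyepiece_yellow, eyepiece_green, eyepiece_blue's own z axis and vertical below 0.08 rad and x of red_lug in the frame of tube_red between -0.0065 and 0.0065 m and y of red_lug in the frame of tube_red below 0 m and horizontal distance between eyepiece_yellow and tube_yellow below 0.003 m and z of eyepiece_yellow in the frame of tube_yellow below 0.0055 m and x of yellow_lug in the frame of tube_yellow between -0.0065 and 0.0065 m and y of yellow_lug in the frame of tube_yellow below 0 m and horizontal distance between eyepiece_green and tube_green below 0.003 m and z of eyepiece_green in the frame of tube_green below 0.0055 m and x of green_lug in the frame of tube_green between -0.0065 and 0.0065 m and y of green_lug in the frame of tube_green below 0 m and horizontal distance between eyepiece_blue and tube_blue below 0.003 m and z of eyepiece_blue in the frame of tube_blue below 0.0055 m and x of blue_lug in the frame of tube_blue between -0.0065 and 0.0065 m and y of blue_lug in the frame of tube_blue below 0 m and value of joint lid above 1 rad), for 0.2 s.
3. the lid is shut (value of joint lid below 0.06 rad), for 0.2 s.
At the end, for the whole second after the job is handed in: Each eyepiece present is in the tube of its colour: axes within 3 mm, foot under 5.5 mm above the tube's lower end (2 mm when home), upright within 0.08 rad, lug within 6.5 mm sideways (17 degrees) of the mark's direction; at rest; lid below 0.06 rad (horizontal distance between eyepiece_red and tube_red below 0.003 m and z of eyepiece_red in the frame of tube_red below 0.0055 m and angle between each of eyepiece_red, eyepiece_yellow, eyepiece_green, eyepiece_blue's own z axis and vertical below 0.08 rad and x of red_lug in the frame of tube_red between -0.0065 and 0.0065 m and y of red_lug in the frame of tube_red below 0 m and horizontal distance between eyepiece_yellow and tube_yellow below 0.003 m and z of eyepiece_yellow in the frame of tube_yellow below 0.0055 m and x of yellow_lug in the frame of tube_yellow between -0.0065 and 0.0065 m and y of yellow_lug in the frame of tube_yellow below 0 m and horizontal distance between eyepiece_green and tube_green below 0.003 m and z of eyepiece_green in the frame of tube_green below 0.0055 m and x of green_lug in the frame of tube_green between -0.0065 and 0.0065 m and y of green_lug in the frame of tube_green below 0 m and horizontal distance between eyepiece_blue and tube_blue below 0.003 m and z of eyepiece_blue in the frame of tube_blue below 0.0055 m and x of blue_lug in the frame of tube_blue between -0.0065 and 0.0065 m and y of blue_lug in the frame of tube_blue below 0 m and linear speed of each of eyepiece_red, eyepiece_yellow, eyepiece_green, eyepiece_blue below 0.01 m/s and value of joint lid below 0.06 rad); the robot touches nothing.
It fails at once if the mouse is pushed more than 3 cm from its place (distance of mouse from where it was at the start of the episode above 0.03 m).
It fails at once if the slide box is pushed more than 3 cm from its place (distance of slidebox from where it was at the start of the episode above 0.03 m).
It fails at once if the bottle is pushed more than 3 cm from its place (distance of oil from where it was at the start of the episode above 0.03 m).
Of eyepiece_red, eyepiece_yellow, eyepiece_green, eyepiece_blue only 3 to 4 are there at a start; the rules pass over those that are not, and their reading is None.
At some moment in a run one of eyepiece_red, eyepiece_yellow, eyepiece_green, eyepiece_blue may be knocked a few centimetres aside while the robot is not near it.
It also fails if it takes over 210 s, if anything falls off the work surface, if the arm or the gripper's body presses on something with over 40 N, if the wrist force passes 120 N, or if a joint passes its speed limit or range.

## Robot

A 6-joint arm with a two-finger parallel gripper is mounted at the origin on the work surface. World frame = base frame: x ahead of the robot, y to its left, z up, the work surface at z = 0. Lengths are in mm, angles in rad, forces in N, time in s.
With the tool pointing down it reaches from about 300 to 775 mm from the base axis. Payload 14.6 kg.
Tool frame: the origin (TCP) lies between the finger pads; the fingertips stand manip.nose_length ahead of it and the grasp point (between the pads) lies 11 mm behind it (manip.nose_length is the distance from the TCP to the fingertips, in mm); z points along the fingers, y is the line along which they close (so a half turn about z gives the same grasp; the last joint's range is limited). The gripper opens to 94 mm and grips with 3 to 60 N. Pads are 16 mm wide; open, the fingers measure 119 mm over their backs; the gripper's body (75 mm by 177 mm) begins 78 mm behind the grasp point.
Start: joints at [1.103, 0.3, 1.521, -0, 1.321, -0.067], TCP at [214.582, 506.403, 184.246] pointing down, gripper open.
Joint ranges: [-3.03, 3.03], [-0.79, 2.21], [0.23, 2.52], [-1.04, 4.18], [0, 3.07], [-2.55, 2.55]. Speed limits (rad/s): [2.22, 2.22, 2.57, 3.14, 3.14, 3.14].

## Interface

Orientations are given as [roll, pitch, yaw] about the fixed x, y, z axes, in that order (R = Rz(yaw) Ry(pitch) Rx(roll)).
In Python, from cell import manip, cams, job gives the robot as it stands.
- The arm moves only by the tool jog_arm, never from a script. Its argument "commands" is a list of rows, each an object of numbers: "dx", "dy", "dz": the shift along the tool's x, y, z each as a share of 40 mm, from -1 to 1; "ax", "ay", "az": the turn, a rotation vector about the tool's x, y, z each as a share of 10 degrees, from -1 to 1; "gripper": the closure, from 0 (fully open) to 1 (shut). A call has 1 to 10 rows; each row shifts and turns the commanded pose from where the row before left it, along the tool's axes as they then stand; what a row does not reach is not made up. A row lasts 1/8 s, in which the tool goes at most 62.5 mm and 10.7 degrees, less where a joint would pass 70% of its speed; a pose out of reach is approached as far as the arm can. A call with a number of a shift or a turn outside -1 to 1 is refused whole. A call with a gripper value outside its range is refused whole. The fingers move at their own pace and stop on an object; "squeeze" is the grip in N (left out, the last holds). Time passes only in rows, so rows that do not move let the fingers close. It gives the time, the measured TCP pose, the force, the opening and the grip force at its end, in the units of the state.
- manip.read_state(): the state, without advancing time (a new reading comes with each control period).
- cams.camera(name): name is "scene" or "side" or "wrist"; returns a dict with "image" (480x640x3 uint8, red, green, blue), "fx", "fy", "cx", "cy" (pixels), "dist_coeffs" ([k1, k2, p1, p2, k3] as OpenCV has them; the pictures are not rectified), "world_to_cam" (4x4, takes a point from world to camera coordinates). Camera axes: x right, y down, z forward; pixel columns grow to the right and rows downward; lengths in mm; the calibration is good to about 2 mm. A picture is of the moment at which its call begins. There is no depth.
- job.sign_off(): hands the job in; it is judged then, once.
The state is a dict: "clock": time; "joints": joint angles; "qd": joint speeds; "effort": joint torques, N m; "eef_pos": TCP position; "eef_rot": TCP orientation; "wrist_force": force on the tool from outside, world axes, zero at the start; "moment": the same for the moment, N m; "finger_gap": finger opening in mm; "finger_force": force on a finger pad.
Only numpy, scipy, OpenCV 4.12 (cv2) and the standard library are available. Lean on these libraries where they do the work, as an engineer would, in place of code of your own. Each camera call takes 0.05 s, during which the arm holds its last target. There are 200 camera calls.

## Working session

There is one attempt and no reset: what is moved stays moved. The work goes in short steps, Python scripts to look and compute and a tool call to move; the robot and the scene stay as the last step left them, time stands still between calls to the robot, and variables do not carry over. Pictures are saved under pics/ and viewed, at most 14 in all, crops included, and the job is handed in when it is done.

Besides the shell and the picture viewer there is one more tool, called by a JSON object that holds its "op" and its "data", one argument or row to a line. jog_arm: Moves the arm, as the interface text tells. Shift numbers are shares of 40 mm and turn numbers shares of 10 degrees, none past 1 either way. Its arguments: {"type":"object","properties":{"commands":{"type":"array"},"squeeze":{"type":"number"}},"required":["commands"]}

```bash
ls; mkdir -p pics
cat > h.py <<'E'
from cell import manip, cams, job
import numpy as np, cv2
from scipy.spatial.transform import Rotation as R
def K(c): return np.array([[c['fx'],0,c['cx']],[0,c['fy'],c['cy']],[0,0,1.]])
def ray(c,uv):
    p=cv2.undistortPoints(np.array([[uv]],float),K(c),np.array(c['dist_coeffs'],float))[0,0]
    T=np.array(c['world_to_cam']); Rm=T[:3,:3]; o=-Rm.T@T[:3,3]
    return o, Rm.T@np.array([p[0],p[1],1.])
def onz(c,uv,z):
    o,d=ray(c,uv); return o+d*(z-o[2])/d[2]
def proj(c,P):
    T=np.array(c['world_to_cam'])
    return cv2.projectPoints(np.array(P,float).reshape(-1,1,3),cv2.Rodrigues(T[:3,:3])[0],T[:3,3],K(c),np.array(c['dist_coeffs'],float))[0][:,0]
def save(c,n): cv2.imwrite('pics/'+n,c['image'][:,:,::-1])
E
python3 - <<'E'
from h import *
s=manip.read_state(); print(s, manip.nose_length)
for n in('scene','side','wrist'):
    c=cams.camera(n); save(c,n+'0.png'); T=np.array(c['world_to_cam']); print(n,-T[:3,:3].T@T[:3,3],T[2,:3],c['fx'])
a=cv2.imread('pics/scene0.png');b=cv2.imread('pics/side0.png')
E
```

```text
pics
{'clock': 0.0, 'joints': array([ 1.10341417e+00,  3.00482042e-01,  1.52158978e+00, -4.24350147e-05,
        1.32071165e+00, -6.66005749e-02]), 'qd': array([ 0.00058579, -0.00072182,  0.00111984, -0.00076379,  0.00057112,
        0.00101948]), 'effort': array([ 1.18653523e-03, -5.31797898e+01, -3.52743816e+01,  7.08540785e-02,
        2.43704132e-02, -1.60644604e-04]), 'eef_pos': array([214.45630236, 506.14506493, 183.67667007]), 'eef_rot': array([-3.14040175e+00, -3.82388930e-05,  2.74082157e+00]), 'wrist_force': array([ 0.29911927, -0.32383269,  0.40362396]), 'moment': array([0.01861662, 0.03965269, 0.0079875 ]), 'finger_force': 0.0, 'finger_gap': 93.85285203350833} 8.0
scene [1094.18950449 -439.9833853  1227.83353591] [-0.408212    0.2622961  -0.87439335] 498.928806283391
side [ 372.1840115  -707.03050783  818.29384803] [ 0.1804733   0.61787468 -0.76528444] 442.8704978297785
wrist [143.95673546 536.14905175 384.68131   ] [ 0.23953731 -0.10208644 -0.96550517] 397.6418426146259
```

View pics/scene0.png

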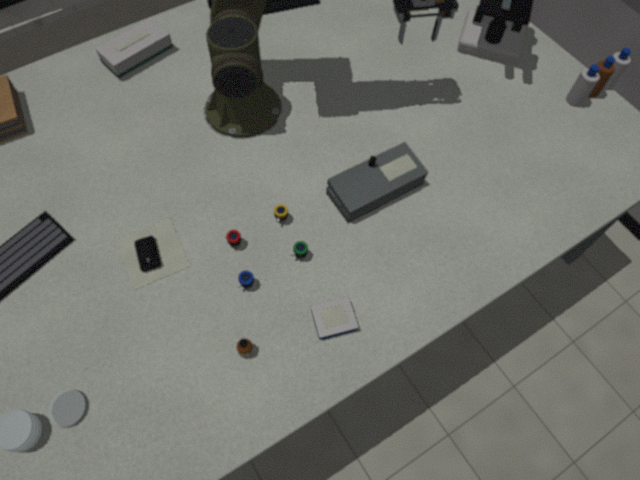

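View pics/side0.png

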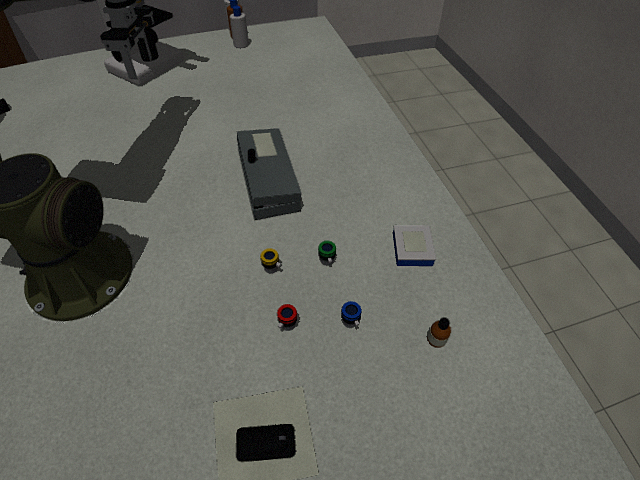

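Scene: red (234,237), yellow (281,212), green (301,249), blue (246,279), knob (373,160), all four present. Side: yellow (270,257), green (327,250), red (288,315), blue (351,312), and each lug sits at the lower right of its ring. The mouse, slide box and bottle are clear of the case.

```bash
cat >> h.py <<'E'
HUE={'red':(0,8),'yellow':(20,32),'green':(45,85),'blue':(105,125)}
def blobs(c,col,roi,smin=120,vmin=60):
    x0,y0,x1,y1=roi; im=c['image'][y0:y1,x0:x1]
    h=cv2.cvtColor(np.ascontiguousarray(im),cv2.COLOR_RGB2HSV)
    a,b=HUE[col]; m=(h[...,0]>=a)&(h[...,0]<=b)
    if col=='red': m|=h[...,0]>=172
    m&=(h[...,1]>smin)&(h[...,2]>vmin)
    n,l,st,ce=cv2.connectedComponentsWithStats(m.astype(np.uint8))
    return sorted([(int(st[i,4]),(ce[i]+[x0,y0]).round(1).tolist(),st[i,:4].tolist()) for i in range(1,n) if st[i,4]>8],reverse=True)
E
python3 - <<'E'
from h import *
rs={'scene':(205,185,330,300),'side':(240,230,380,340)}
P={'red':[(234,237),(288,315)],'yellow':[(281,212),(270,257)],'green':[(301,249),(327,250)],'blue':[(246,279),(351,312)]}
C={n:cams.camera(n) for n in rs}
for n in rs:
  c=C[n]
  for col in HUE:
    b=blobs(c,col,rs[n]); print(n,col,b[:2])
    if b: print(onz(c,b[0][1],50).round(1))
c=C['scene']; print('knob',onz(c,(373,160),100)); c=C['side']; print('knob',onz(c,(252,155),100))
def crop(c,r,f): 
    x0,y0,x1,y1=r; return cv2.resize(c['image'][y0:y1,x0:x1,::-1],None,fx=f,fy=f,interpolation=cv2.INTER_CUBIC)
a=crop(C['side'],(240,230,380,340),5.5); cv2.imwrite('pics/e1.png',a)
b=crop(C['side'],(220,115,320,230),4); d=crop(C['scene'],(320,135,435,230),3.4); h=max(b.shape[0],d.shape[0])
pad=lambda i:cv2.copyMakeBorder(i,0,h-i.shape[0],0,0,cv2.BORDER_CONSTANT)
cv2.imwrite('pics/e2.png',np.hstack([pad(b),pad(d)]))
E
```

```text
scene red [(100, [233.2, 236.5], [22, 45, 13, 13])]
[ 436.9 -259.3   50. ]
scene yellow [(98, [280.6, 211.0], [69, 20, 14, 13])]
[ 434.5 -109.4   50. ]
scene green [(77, [300.2, 248.2], [89, 57, 13, 12])]
[ 562.7 -124.2   50. ]
scene blue [(115, [245.7, 278.1], [34, 86, 14, 14])]
[ 562.8 -289.4   50. ]
side red [(157, [286.5, 312.1], [37, 74, 20, 17])]
[ 438.2 -259.3   50. ]
side yellow [(126, [268.8, 255.0], [20, 18, 19, 16])]
[ 435.2 -109.3   50. ]
side green [(84, [326.5, 247.0], [79, 11, 16, 13])]
[ 563.  -123.5   50. ]
side blue [(145, [351.1, 309.7], [101, 71, 21, 18])]
[ 563.  -290.3   50. ]
knob [453.47710969 185.60563588 100.        ]
knob [457.74776788 174.81586171 100.        ]
```

View pics/e1.png

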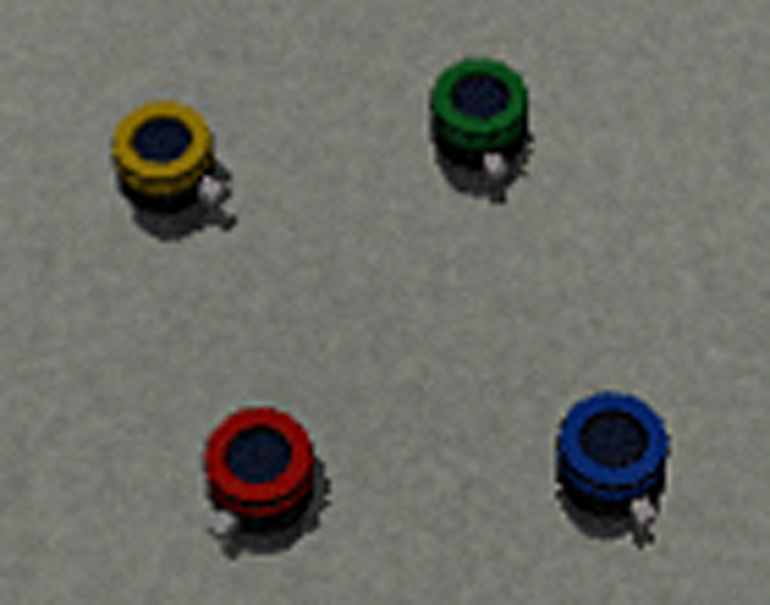

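View pics/e2.png

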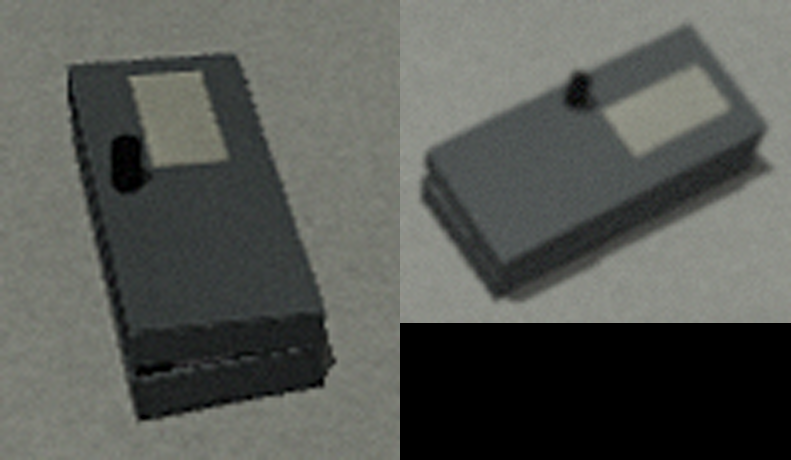

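All four lugs show in e1: yellow (278.5,264.5), green (330,259.6), red (280.4,324.9), blue (356.9,323.1) in side pixels. e2 gives the lid's corners and knob in both views, with the lid slightly ajar at the front.

```bash
cat >> h.py <<'E'
def tri(c1,u1,c2,u2):
    A=[];b=[]
    for c,u in((c1,u1),(c2,u2)):
        o,d=ray(c,u); d=d/np.linalg.norm(d); M=np.eye(3)-np.outer(d,d); A.append(M); b.append(M@o)
    x,r,_,_=np.linalg.lstsq(np.vstack(A),np.hstack(b),rcond=None); return x.round(1), round(float(r[0])**.5,1)
E
python3 - <<'E'
from h import *
S=cams.camera('scene');D=cams.camera('side')
ct={'red':(437.5,-259.3),'yellow':(434.9,-109.4),'green':(562.9,-123.9),'blue':(562.9,-289.9)}
lug={'yellow':(278.5,264.5),'green':(330,259.6),'red':(280.4,324.9),'blue':(356.9,323.1)}
for k in ct:
    p=onz(D,lug[k],33)[:2]-ct[k]; print(k,p.round(1),np.hypot(*p).round(1),'yaw',np.degrees(np.arctan2(p[1],p[0])+np.pi/2).round(1))
pts={'knobtop':((372.9,156.8),(251.5,151)),'f-':((327.4,182),(252.8,197.5)),'h-':((350.3,212.9),(300.5,194.5)),'f+':((403.8,142.4),(237,131.3)),'h+':((427.4,172.4),(279.3,128.5))}
for k,(a,b) in pts.items(): print(k,tri(S,a,D,b))
print(onz(D,(255,220),0),onz(D,(301.5,210.8),0),onz(S,(348.5,222.6),0))
E
```

```text
red [-16.6 -15.1] 22.4 yaw -47.7
yellow [ 16.5 -18.5] 24.8 yaw 41.8
green [  1.2 -23.1] 23.1 yaw 3.0
blue [  5.4 -23.6] 24.2 yaw 12.8
knobtop (array([455.7, 180.6, 113.1]), 6.5)
f- (array([434.2,  45.4,  77.2]), 3.3)
h- (array([547.4,  46.5,  58.6]), 2.9)
f+ (array([438.7, 310.9,  81.5]), 1.5)
h+ (array([555.8, 309.5,  67.8]), 3.1)
[429.64551957  47.14403335   0.        ] [ 5.49102978e+02  4.46041873e+01 -1.13686838e-13] [542.52660876  49.93307564   0.        ]
```

The lug radii come out at 22–25 mm (23 expected) and the lid at about 0.12 rad, with the case at yaw about -1.5°. I'm moving above the knob with the closing line along the case's y.

{"op": "jog_arm", "data": {
  "commands": [
    {"az":-0.72},
    {"az":-0.72},
    {"az":-0.71}
  ]
}}

```text
schema error: expected keys dx, dy, dz, ax, ay, az, gripper
```

{"op": "jog_arm", "data": {
  "commands": [
    {"dx":-0.71,"dy":-0.89},
    {"dx":-0.71,"dy":-0.89},
    {"dx":-0.71,"dy":-0.89},
    {"dx":-0.71,"dy":-0.89},
    {"dx":-0.71,"dy":-0.89},
    {"dx":-0.71,"dy":-0.89},
    {"dx":-0.71,"dy":-0.89},
    {"dx":-0.71,"dy":-0.89},
    {"dx":-0.7,"dy":-0.9},
    {}
  ]
}}

```text
schema error: expected keys dx, dy, dz, ax, ay, az, gripper
```

```bash
cat >> h.py <<'E'
def to(p,yaw=None):
    """remaining move in tool units: shift in the tool axes as they stand, turn az"""
    s=manip.read_state(); r=R.from_euler('xyz',s['eef_rot']); d=r.inv().apply(np.array(p)-s['eef_pos'])/40
    e=s['eef_rot']; print('tcp',s['eef_pos'].round(1),'rpy',np.degrees(e).round(1),'gap',round(s['finger_gap'],1),'F',s['wrist_force'].round(1),'t',round(s['clock'],1))
    print('shift',d.round(3), '' if yaw is None else ('az',round(-((yaw-np.degrees(e[2])+180)%360-180)/10,3)))
E
python3 - <<'E'
from h import *
c=cams.camera('wrist'); save(c,'w1.png'); to((460.5,178.5,150),178.5)
E
```

```text
tcp [214.6 506.4 184.2] rpy [-180.   -0.  157.] gap 93.9 F [0.9 0.6 0.1] t 0.4
shift [-8.859 -5.148  0.855] ('az', np.float64(-2.146))
```

View pics/w1.png

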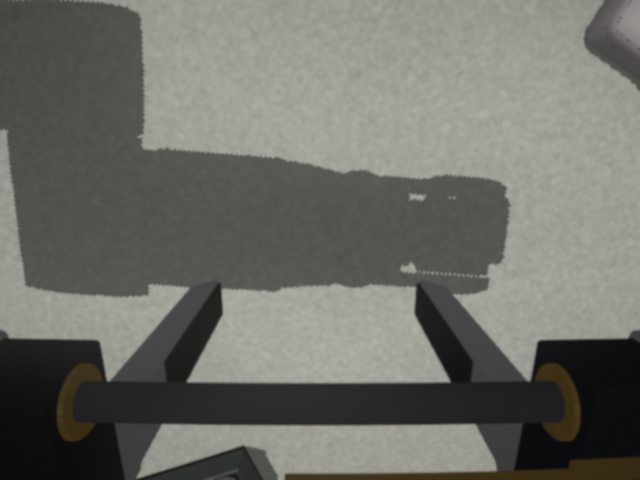

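The calls were refused because every row needs all seven keys, so the wrist picture shows only the bench and the fingers. I'm resending with all keys.

{"op": "jog_arm", "data": {
  "commands": [
    {"dx":0,"dy":0,"dz":0,"ax":0,"ay":0,"az":-0.72,"gripper":0},
    {"dx":0,"dy":0,"dz":0,"ax":0,"ay":0,"az":-0.72,"gripper":0},
    {"dx":0,"dy":0,"dz":0,"ax":0,"ay":0,"az":-0.71,"gripper":0}
  ]
}}

```text
clock: 0.78
eef_pos: [214.6, 506.4, 184.2]
eef_rot: [-3.142, -0.0, 3.12]
wrist_force: [-1.4, 0.5, 0.3]
finger_gap: 93.6
finger_force: 0.0
```

{"op": "jog_arm", "data": {
  "commands": [
    {"dx":-0.71,"dy":-0.89,"dz":0,"ax":0,"ay":0,"az":0,"gripper":0},
    {"dx":-0.71,"dy":-0.89,"dz":0,"ax":0,"ay":0,"az":0,"gripper":0},
    {"dx":-0.71,"dy":-0.89,"dz":0,"ax":0,"ay":0,"az":0,"gripper":0},
    {"dx":-0.71,"dy":-0.89,"dz":0,"ax":0,"ay":0,"az":0,"gripper":0},
    {"dx":-0.71,"dy":-0.89,"dz":0,"ax":0,"ay":0,"az":0,"gripper":0},
    {"dx":-0.71,"dy":-0.89,"dz":0,"ax":0,"ay":0,"az":0,"gripper":0},
    {"dx":-0.71,"dy":-0.89,"dz":0,"ax":0,"ay":0,"az":0,"gripper":0},
    {"dx":-0.71,"dy":-0.89,"dz":0,"ax":0,"ay":0,"az":0,"gripper":0},
    {"dx":-0.7,"dy":-0.9,"dz":0,"ax":0,"ay":0,"az":0,"gripper":0},
    {"dx":0,"dy":0,"dz":0,"ax":0,"ay":0,"az":0,"gripper":0}
  ]
}}

```text
clock: 2.02
eef_pos: [462.6, 177.2, 184.1]
eef_rot: [-3.141, -0.0, 3.113]
wrist_force: [0.1, 0.5, 0.6]
finger_gap: 94.5
finger_force: 0.0
```

Run:
```python
from h import *
c=cams.camera('wrist'); save(c,'w2.png'); to((460.5,178.5,150),178.5)
print(proj(c,[(460.5,178.5,104),(458,178.5,112)]))
```

```text
tcp [461.8 178.4 184.1] rpy [-180.    -0.   178.4] gap 94.0 F [-1.1  0.1 -0.3] t 2.1
shift [0.033 0.002 0.852] ('az', np.float64(-0.009))
[[319.38033794 242.1015885 ]
 [319.31724588 241.58462775]]
```

View pics/w2.png

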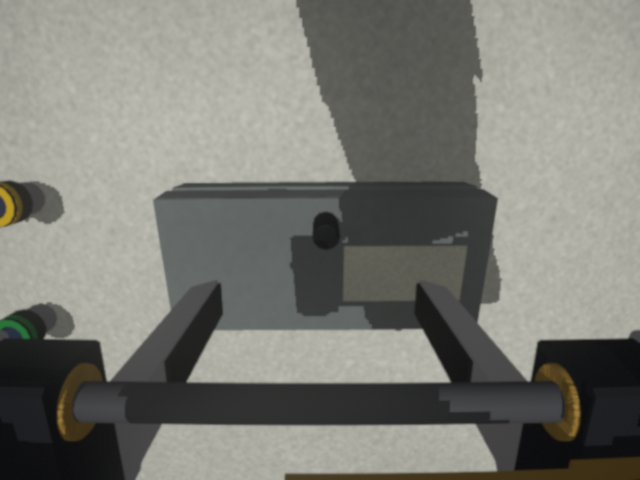

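Wrist view: the knob is at about (326,239) and I predicted (319,242), so I shift about 3 mm to +y. Now descending and gripping.

{"op": "jog_arm", "data": {
  "commands": [
    {"dx":0.04,"dy":0.08,"dz":0.74,"ax":0,"ay":0,"az":0,"gripper":0},
    {"dx":0,"dy":0,"dz":0.74,"ax":0,"ay":0,"az":0,"gripper":0},
    {"dx":0,"dy":0,"dz":0.74,"ax":0,"ay":0,"az":0,"gripper":0},
    {"dx":0,"dy":0,"dz":0,"ax":0,"ay":0,"az":0,"gripper":0}
  ]
}}

```text
clock: 2.58
eef_pos: [458.5, 182.9, 94.1]
eef_rot: [-3.141, -0.003, 3.117]
wrist_force: [0.2, 1.0, -0.1]
finger_gap: 94.1
finger_force: 0.0
```

{"op": "jog_arm", "data": {
  "commands": [
    {"dx":0,"dy":0,"dz":0,"ax":0,"ay":0,"az":0,"gripper":1},
    {"dx":0,"dy":0,"dz":0,"ax":0,"ay":0,"az":0,"gripper":1},
    {"dx":0,"dy":0,"dz":0,"ax":0,"ay":0,"az":0,"gripper":1},
    {"dx":0,"dy":0,"dz":0,"ax":0,"ay":0,"az":0,"gripper":1},
    {"dx":0,"dy":0,"dz":0,"ax":0,"ay":0,"az":0,"gripper":1},
    {"dx":0,"dy":0,"dz":0,"ax":0,"ay":0,"az":0,"gripper":1}
  ],
  "squeeze": 20
}}

```text
clock: 3.32
eef_pos: [460.0, 182.4, 95.5]
eef_rot: [3.142, -0.0, 3.116]
wrist_force: [0.1, -0.6, -0.9]
finger_gap: 37.5
finger_force: 0.0
```

{"op": "jog_arm", "data": {
  "commands": [
    {"dx":0,"dy":0,"dz":0,"ax":0,"ay":0,"az":0,"gripper":1},
    {"dx":0,"dy":0,"dz":0,"ax":0,"ay":0,"az":0,"gripper":1},
    {"dx":0,"dy":0,"dz":0,"ax":0,"ay":0,"az":0,"gripper":1},
    {"dx":0,"dy":0,"dz":0,"ax":0,"ay":0,"az":0,"gripper":1}
  ]
}}

```text
clock: 3.82
eef_pos: [460.0, 182.4, 95.4]
eef_rot: [3.142, 0.0, 3.116]
wrist_force: [0.6, 0.3, -1.0]
finger_gap: 0.6
finger_force: 0.0
```

Run:
```python
from h import *
s=manip.read_state(); print(s['finger_gap'],s['finger_force'],s['wrist_force'],s['eef_pos'])
g=s['eef_pos']-[0,0,-11]; hx,hz=554.,36.  # knob now at r,phi about the hinge
def K0(t): return np.array([hx-100*np.cos(t)+56*np.sin(t), hz+100*np.sin(t)+56*np.cos(t)])
t0=np.arctan2(g[2]-hz,hx-g[0])-np.arctan2(56,100); print('t0',t0,'r',np.hypot(g[0]-hx,g[2]-hz))
ts=np.linspace(.12,1.85,19); p=np.array([K0(t) for t in ts]); d=np.diff(p,axis=0)
for t,q in zip(ts[1:],d): print(round(t,2),'dx',round(-q[0]/40,2),'dz',round(-q[1]/40,2))
```

```text
0.5828873595481825 0.0 [ 0.57735127  0.34538594 -1.02223724] [459.99500512 182.41296991  95.44712104]
t0 0.13262716316509127 r 117.4722772596179
0.22 dx -0.17 dz -0.21
0.31 dx -0.19 dz -0.2
0.41 dx -0.21 dz -0.18
0.5 dx -0.23 dz -0.16
0.6 dx -0.24 dz -0.13
0.7 dx -0.25 dz -0.11
0.79 dx -0.26 dz -0.09
0.89 dx -0.27 dz -0.06
0.98 dx -0.27 dz -0.03
1.08 dx -0.28 dz -0.01
1.18 dx -0.27 dz 0.02
1.27 dx -0.27 dz 0.05
1.37 dx -0.27 dz 0.07
1.47 dx -0.26 dz 0.1
1.56 dx -0.25 dz 0.12
1.66 dx -0.23 dz 0.14
1.75 dx -0.22 dz 0.17
1.85 dx -0.2 dz 0.19
```

The fingers shut on nothing, so I look again.

Run:
```python
from h import *
c=cams.camera('wrist'); save(c,'w3.png'); s=manip.read_state()
print(proj(c,[s['eef_pos'],s['eef_pos']-[0,0,8]]))
S=cams.camera('scene');D=cams.camera('side')
a=cv2.resize(S['image'][130:210,330:430,::-1],None,fx=4,fy=4,interpolation=2);b=cv2.resize(D['image'][115:195,220:320,::-1],None,fx=4,fy=4,interpolation=2)
w=cv2.resize(np.ascontiguousarray(c['image'][100:400,100:500,::-1]),(373,280)) 
cv2.imwrite('pics/k.png',np.vstack([np.hstack([a,b]),np.hstack([w,np.zeros((280,427,3),np.uint8)])]))
```

```text
[[317.59396962 284.02140598]
 [317.60641678 278.89141348]]
```

View pics/k.png

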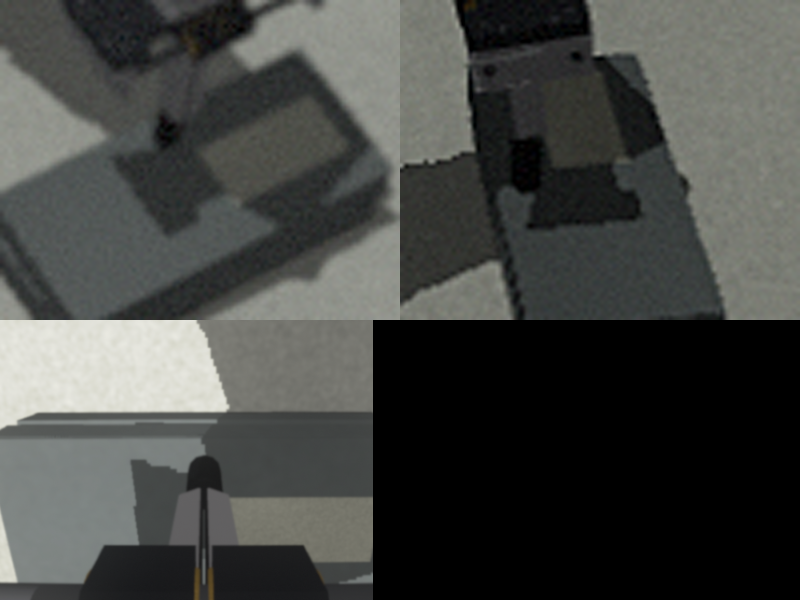

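Run:
```python
from h import *
c=cams.camera('wrist'); T=np.array(c['world_to_cam']); print('cam',(-T[:3,:3].T@T[:3,3]).round(1),T[2,:3].round(2))
for z in (76,82,112): print(z,onz(c,(320,246),z).round(1))
T2=T.copy(); # w2 pose: tool shifted back by (461.8,178.4,184.1)
s=manip.read_state()['eef_pos']; T2[:3,3]=T[:3,3]-T[:3,:3]@(np.array([461.8,178.4,184.1])-s); c2=dict(c,world_to_cam=T2)
for z in (76,82,104,112): print('w2',z,onz(c2,(326,211),z).round(1),onz(c2,(326,250),z).round(1))
```

```text
cam [383.4 184.6 296.4] [ 0.26 -0.01 -0.97]
76 [444.1 184.2  76. ]
82 [442.5 184.2  82. ]
112 [434.2 184.3 112. ]
w2 76 [441.9 185.4  76. ] [473.8 184.8  76. ]
w2 82 [440.8 185.3  82. ] [472.1 184.7  82. ]
w2 104 [436.8 185.  104. ] [465.8 184.4 104. ]
w2 112 [435.3 184.9 112. ] [463.5 184.3 112. ]
```

Run:
```python
from h import *
S=cams.camera('scene');D=cams.camera('side')
print('top',tri(S,(372.5,158.8),D,(251.5,151.7)),'base',tri(S,(371,163.5),D,(251.5,160)))
for z in (76,100,112): print(z,onz(S,(372.5,158.8),z).round(1),onz(D,(251.5,151.7),z).round(1))
for n,c in(('s',S),('d',D)):
  for k,P in {'hyp shut':[(453,184,66),(453,184,100)],'ajar':[(451,184,78),(455,184,112)],'tip':[(460,182.4,87.4)]}.items(): print(n,k,proj(c,P).round(1).tolist())
```

```text
top (array([456.7, 179.6, 109.3]), 3.3) base (array([453.5, 180.3,  82.9]), 4.0)
76 [435.5 200.2  76. ] [461.9 218.   76. ]
100 [449.3 186.9 100. ] [459.  188.1 100. ]
112 [456.1 180.2 112. ] [457.5 173.1 112. ]
s hyp shut [[371.1, 167.4], [372.4, 160.1]]
s ajar [[371.1, 164.4], [373.4, 158.0]]
s tip [[372.9, 164.8]]
d hyp shut [[251.0, 163.4], [249.5, 153.1]]
d ajar [[249.7, 160.0], [249.7, 149.2]]
d tip [[252.9, 156.8]]
```

Run:
```python
import cv2
for f,(x0,x1,y0,y1) in {'w2.png':(300,354,200,262),'w3.png':(280,364,230,330)}.items():
    g=cv2.cvtColor(cv2.imread('pics/'+f),cv2.COLOR_BGR2GRAY)[y0:y1:2,x0:x1:2]
    print(f,x0,y0)
    for i,r in enumerate(g): print(y0+2*i,''.join('%2x'%(v//4) for v in r))
```

```text
w2.png 300 200
200 1919191919191919191919191918191818191915 e e e e e e e
202 1919191919191919191919191919191919191815 e e e e e e d
204 1919191919191919191919191919191919191915 e e e e e e e
206 1919191919191918181919191919191919191815 e e e d d e e
208 1919191919191918181819191919191919191916 f e e d e e e
210 191919191919191919181818171718181919181812 e d e e d d
212 191919191919191918161311 d d f12161819181710 d d e d d
214 191919191919191816 e 9 8 7 7 7 8 c1418181710 d d e e e
216 1919191919191816 e 8 7 7 7 7 7 7 7 b14181710 d e d d d
218 1919191918191810 8 7 7 7 7 7 7 7 6 7 c141710 d d e d d
220 19191919191817 d 7 7 7 7 7 7 6 6 6 6 8 e1512 e e d d e
222 19191918181815 a 7 7 7 7 7 7 6 6 6 6 7 c f f d e d d d
224 19191918181914 8 7 7 7 7 7 7 7 6 6 6 6 a d d d d d d d
226 19191819181814 8 7 7 8 8 8 8 8 7 7 6 6 9 d d d d d d d
228 19181818181814 8 7 8 8 8 8 8 8 7 7 7 6 8 c d d d d d d
230 18181819181813 8 8 8 8 8 7 8 7 7 7 7 6 8 c d d d d d d
232 19191918191812 8 8 8 8 8 7 7 7 8 7 7 6 7 c d d d d d d
234 17171717171710 8 8 7 8 7 7 7 7 7 7 7 6 6 b d d d d d d
236 101010101010 c 8 7 
[... 4508 characters left out ...]
518181818181818181818181817 d 8 c 9 b16181818181818181818181818191d1e1d1e1d1d
316 1111121618181818181818181818181817 d 8 c 9 b16181818181818181818181818191d1e1d1d1d1e
318 1211121718181817181818181818181817 d 8 c 9 b16181818181818181818181818181c1e1d1e1d1e
320 1111131718181818181818181818181817 d 8 c 9 b16181818181818181818181818181b1d1d1e1d1d
322 1111141718181818181818181818171817 d 8 c 9 b15181818181818181818181818181a1c1d1d1d1d
324 1212151818181818181817181818181716 c 8 c 9 a1518181817181818181818181818191c1c1d1d1c
326 1112161718181718181818181818181816 c 8 c 9 a1518181818181818181818181818191c1d1d1d1d
328 1112161818181818181818181818181816 c 8 c 9 a1518181818181818181818181818181c1d1c1d1d
```

The widths suggest the lid may have been squeezed lower. I reopen in place and look at the knob unobstructed.

{"op": "jog_arm", "data": {
  "commands": [
    {"dx":0,"dy":0,"dz":0,"ax":0,"ay":0,"az":0,"gripper":0},
    {"dx":0,"dy":0,"dz":0,"ax":0,"ay":0,"az":0,"gripper":0},
    {"dx":0,"dy":0,"dz":0,"ax":0,"ay":0,"az":0,"gripper":0},
    {"dx":0,"dy":0,"dz":0,"ax":0,"ay":0,"az":0,"gripper":0},
    {"dx":0,"dy":0,"dz":0,"ax":0,"ay":0,"az":0,"gripper":0},
    {"dx":0,"dy":0,"dz":0,"ax":0,"ay":0,"az":0,"gripper":0},
    {"dx":0,"dy":0,"dz":0,"ax":0,"ay":0,"az":0,"gripper":0}
  ]
}}

```text
clock: 5.0
eef_pos: [460.0, 182.4, 95.4]
eef_rot: [-3.142, 0.0, 3.116]
wrist_force: [0.1, 0.4, -0.4]
finger_gap: 67.0
finger_force: 0.0
```

Run:
```python
from h import *
c=cams.camera('wrist'); save(c,'w4.png'); s=manip.read_state()
e=s['eef_pos']; print(e, proj(c,[e,e-[0,0,8],e+[0,0,11]]).round(1).tolist())
S=cams.camera('scene');D=cams.camera('side'); save(S,'s4.png'); save(D,'d4.png')
a=cv2.resize(D['image'][115:225,220:320,::-1],None,fx=3.4,fy=3.4,interpolation=2)
w=c['image'][60:434,100:550,::-1]
cv2.imwrite('pics/k2.png',np.hstack([a,w]))
```

```text
[459.97090983 182.43849385  95.44038367] [[317.6, 284.0], [317.6, 278.9], [317.6, 291.7]]
```

View pics/k2.png

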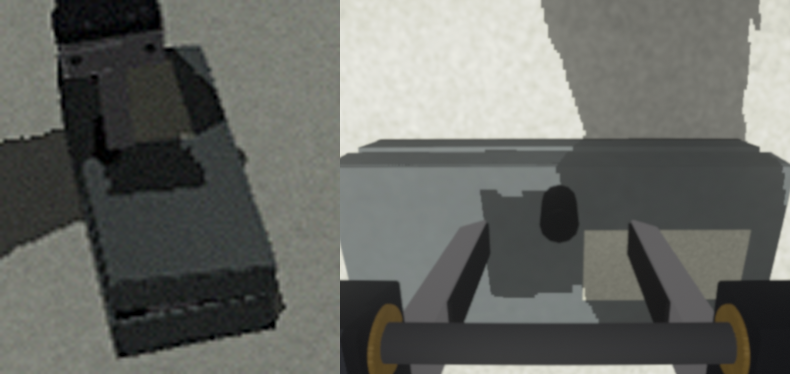

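Run:
```python
from h import *
c=cams.camera('wrist'); T=np.array(c['world_to_cam']); T2=T.copy()
s=manip.read_state()['eef_pos']; T2[:3,3]=T[:3,3]-T[:3,:3]@(np.array([461.8,178.4,184.1])-s); c2=dict(c,world_to_cam=T2)
print('base front',tri(c,(318,245.5),c2,(326,212.5)),'top back',tri(c,(318,303),c2,(326,248.5)))
g4=cv2.imread('pics/w4.png',0);g2=cv2.imread('pics/w2.png',0)
print(g4[190:235:2,230].tolist());print(g2[176:210:2,230].tolist())
print(g4[296:310,318].tolist())
# right-hand edge rows for the lid
for z in(40,60,66,78,87): print(z,onz(c,(318,303),z).round(1),onz(c2,(326,248.5),z).round(1), onz(c,(318,245.5),z).round(1),onz(c2,(326,212.5),z).round(1))
```

```text
base front (array([440.1, 184.2,  90.4]), 1.5) top back (array([459.2, 183.4, 122.7]), 1.1)
[222, 221, 220, 220, 178, 88, 85, 85, 104, 133, 132, 104, 87, 86, 85, 85, 87, 95, 104, 124, 128, 128, 128]
[178, 175, 171, 138, 71, 77, 102, 84, 68, 68, 66, 80, 100, 101, 101, 101, 100]
[26, 26, 24, 25, 27, 30, 43, 57, 66, 68, 69, 68, 69, 69]
40 [495.2 181.7  40. ] [482.8 185.3  40. ] [453.7 182.8  40. ] [449.9 186.   40. ]
60 [486.5 182.   60. ] [477.1 185.   60. ] [448.2 182.9  60. ] [446.1 185.7  60. ]
66 [483.8 182.   66. ] [475.4 185.   66. ] [446.5 183.   66. ] [445.  185.6  66. ]
78 [478.6 182.2  78. ] [472.  184.8  78. ] [443.2 183.1  78. ] [442.7 185.4  78. ]
87 [474.7 182.3  87. ] [469.5 184.7  87. ] [440.8 183.1  87. ] [441.1 185.3  87. ]
```

The views conflict on the knob's height, although the fingers clearly passed in front of it. I'll settle it by touch: down 12 mm, 3 mm nearer the robot, then close.

{"op": "jog_arm", "data": {
  "commands": [
    {"dx":0.08,"dy":0.03,"dz":0.1,"ax":0,"ay":0,"az":0,"gripper":0},
    {"dx":0,"dy":0,"dz":0.1,"ax":0,"ay":0,"az":0,"gripper":0},
    {"dx":0,"dy":0,"dz":0.1,"ax":0,"ay":0,"az":0,"gripper":0}
  ]
}}

```text
clock: 5.58
eef_pos: [456.7, 183.7, 83.1]
eef_rot: [-3.142, -0.0, 3.116]
wrist_force: [0.3, -0.2, -0.4]
finger_gap: 93.8
finger_force: 0.0
```

{"op": "jog_arm", "data": {
  "commands": [
    {"dx":0,"dy":0,"dz":0,"ax":0,"ay":0,"az":0,"gripper":1},
    {"dx":0,"dy":0,"dz":0,"ax":0,"ay":0,"az":0,"gripper":1},
    {"dx":0,"dy":0,"dz":0,"ax":0,"ay":0,"az":0,"gripper":1},
    {"dx":0,"dy":0,"dz":0,"ax":0,"ay":0,"az":0,"gripper":1},
    {"dx":0,"dy":0,"dz":0,"ax":0,"ay":0,"az":0,"gripper":1},
    {"dx":0,"dy":0,"dz":0,"ax":0,"ay":0,"az":0,"gripper":1},
    {"dx":0,"dy":0,"dz":0,"ax":0,"ay":0,"az":0,"gripper":1},
    {"dx":0,"dy":0,"dz":0,"ax":0,"ay":0,"az":0,"gripper":1},
    {"dx":0,"dy":0,"dz":0,"ax":0,"ay":0,"az":0,"gripper":1}
  ]
}}

```text
clock: 6.7
eef_pos: [456.7, 182.9, 83.3]
eef_rot: [-3.14, -0.001, 3.116]
wrist_force: [0.7, -6.6, 1.2]
finger_gap: 19.2
finger_force: 20.0
```

The grip holds at a 19 mm gap. I start along the arc and watch the force.

{"op": "jog_arm", "data": {
  "commands": [
    {"dx":-0.08,"dy":0.02,"dz":-0.1,"ax":0,"ay":0,"az":0,"gripper":1},
    {"dx":-0.08,"dy":0,"dz":-0.1,"ax":0,"ay":0,"az":0,"gripper":1},
    {"dx":-0.09,"dy":0,"dz":-0.1,"ax":0,"ay":0,"az":0,"gripper":1},
    {"dx":-0.09,"dy":0,"dz":-0.1,"ax":0,"ay":0,"az":0,"gripper":1},
    {"dx":-0.1,"dy":0,"dz":-0.1,"ax":0,"ay":0,"az":0,"gripper":1}
  ]
}}

```text
clock: 7.32
eef_pos: [474.2, 182.6, 102.5]
eef_rot: [-3.139, -0.002, 3.116]
wrist_force: [3.5, -9.4, -9.1]
finger_gap: 19.2
finger_force: 20.0
```

Run:
```python
from h import *
to((0,0,0)); c=cams.camera('wrist'); save(c,'w5.png')
D=cams.camera('side'); a=cv2.resize(D['image'][95:225,210:330,::-1],None,fx=3.3,fy=3.3,interpolation=2)
w=cv2.resize(np.ascontiguousarray(c['image'][100:430,120:520,::-1]),None,fx=1,fy=1); w=cv2.copyMakeBorder(w,0,a.shape[0]-w.shape[0],0,0,0)
cv2.imwrite('pics/k3.png',np.hstack([a,w]))
```

```text
tcp [474.2 182.6 102.5] rpy [-1.798e+02 -1.000e-01  1.785e+02] gap 19.2 F [ 3.5 -9.4 -9.1] t 7.3
shift [11.73  -4.861  2.595]
```

View pics/k3.png

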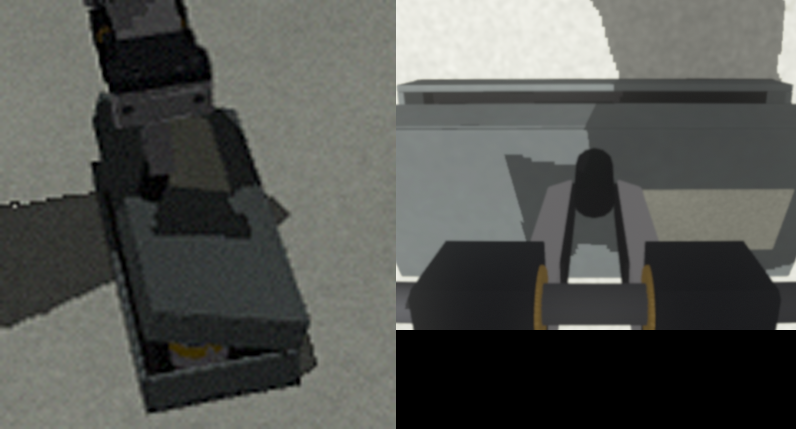

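k3 shows the lid rising with the knob held, and the yellow tube at the -y end. The sideways force says to ease towards -y, so I continue the arc with that.

{"op": "jog_arm", "data": {
  "commands": [
    {"dx":-0.1,"dy":-0.04,"dz":-0.09,"ax":0,"ay":0,"az":0,"gripper":1},
    {"dx":-0.11,"dy":-0.02,"dz":-0.09,"ax":0,"ay":0,"az":0,"gripper":1},
    {"dx":-0.11,"dy":0,"dz":-0.08,"ax":0,"ay":0,"az":0,"gripper":1},
    {"dx":-0.12,"dy":0,"dz":-0.08,"ax":0,"ay":0,"az":0,"gripper":1},
    {"dx":-0.12,"dy":0,"dz":-0.07,"ax":0,"ay":0,"az":0,"gripper":1},
    {"dx":-0.12,"dy":0,"dz":-0.06,"ax":0,"ay":0,"az":0,"gripper":1}
  ]
}}

```text
clock: 8.18
eef_pos: [501.2, 181.7, 121.3]
eef_rot: [3.141, -0.002, 3.116]
wrist_force: [2.9, 5.8, -12.0]
finger_gap: 18.5
finger_force: 20.0
```

{"op": "jog_arm", "data": {
  "commands": [
    {"dx":-0.12,"dy":0.01,"dz":0.0,"ax":0,"ay":0,"az":0,"gripper":1},
    {"dx":-0.13,"dy":0.01,"dz":-0.02,"ax":0,"ay":0,"az":0,"gripper":1},
    {"dx":-0.13,"dy":0,"dz":-0.03,"ax":0,"ay":0,"az":0,"gripper":1},
    {"dx":-0.13,"dy":0,"dz":-0.02,"ax":0,"ay":0,"az":0,"gripper":1}
  ]
}}

```text
clock: 8.68
eef_pos: [522.4, 181.3, 126.6]
eef_rot: [3.141, 0.001, 3.116]
wrist_force: [-5.2, -1.4, 12.1]
finger_gap: 18.9
finger_force: 20.0
```

{"op": "jog_arm", "data": {
  "commands": [
    {"dx":-0.13,"dy":0,"dz":-0.06,"ax":0,"ay":0,"az":0,"gripper":1},
    {"dx":-0.14,"dy":0,"dz":-0.03,"ax":0,"ay":0,"az":0,"gripper":1},
    {"dx":-0.14,"dy":0,"dz":-0.02,"ax":0,"ay":0,"az":0,"gripper":1},
    {"dx":-0.14,"dy":0,"dz":-0.01,"ax":0,"ay":0,"az":0,"gripper":1}
  ]
}}

```text
clock: 9.18
eef_pos: [544.4, 180.8, 129.9]
eef_rot: [3.141, 0.0, 3.116]
wrist_force: [-2.8, 0.1, 1.2]
finger_gap: 18.8
finger_force: 20.0
```

{"op": "jog_arm", "data": {
  "commands": [
    {"dx":-0.23,"dy":0,"dz":-0.01,"ax":0,"ay":0,"az":0,"gripper":1},
    {"dx":-0.23,"dy":0,"dz":0.01,"ax":0,"ay":0,"az":0,"gripper":1},
    {"dx":-0.23,"dy":0,"dz":0.03,"ax":0,"ay":0,"az":0,"gripper":1},
    {"dx":-0.22,"dy":0,"dz":0.05,"ax":0,"ay":0,"az":0,"gripper":1}
  ]
}}

```text
clock: 9.68
eef_pos: [581.1, 179.8, 126.6]
eef_rot: [3.141, 0.0, 3.116]
wrist_force: [-2.5, 3.3, 0.7]
finger_gap: 19.0
finger_force: 20.0
```

{"op": "jog_arm", "data": {
  "commands": [
    {"dx":-0.22,"dy":0.01,"dz":0.07,"ax":0,"ay":0,"az":0,"gripper":1},
    {"dx":-0.21,"dy":0.01,"dz":0.09,"ax":0,"ay":0,"az":0,"gripper":1},
    {"dx":-0.2,"dy":0.01,"dz":0.11,"ax":0,"ay":0,"az":0,"gripper":1},
    {"dx":-0.19,"dy":0,"dz":0.13,"ax":0,"ay":0,"az":0,"gripper":1}
  ]
}}

```text
clock: 10.18
eef_pos: [615.0, 179.2, 111.6]
eef_rot: [-3.141, 0.003, 3.116]
wrist_force: [3.2, -4.7, 7.9]
finger_gap: 19.0
finger_force: 20.0
```

{"op": "jog_arm", "data": {
  "commands": [
    {"dx":-0.19,"dy":0,"dz":0.1,"ax":0,"ay":0,"az":0,"gripper":1},
    {"dx":-0.17,"dy":0,"dz":0.15,"ax":0,"ay":0,"az":0,"gripper":1},
    {"dx":-0.1,"dy":0,"dz":0.1,"ax":0,"ay":0,"az":0,"gripper":1}
  ]
}}

```text
clock: 10.55
eef_pos: [633.0, 178.8, 96.9]
eef_rot: [-3.141, 0.002, 3.116]
wrist_force: [3.4, -5.5, 5.2]
finger_gap: 19.1
finger_force: 20.0
```

Run:
```python
from h import *
S=cams.camera('scene'); D=cams.camera('side'); to((0,0,0))
a=cv2.resize(S['image'][110:240,310:450,::-1],None,fx=2.85,fy=2.85,interpolation=2);b=cv2.resize(D['image'][85:225,210:350,::-1],None,fx=2.85,fy=2.85,interpolation=2)
a=cv2.copyMakeBorder(a,0,b.shape[0]-a.shape[0],0,0,0); cv2.imwrite('pics/k4.png',np.hstack([a,b]))
```

```text
tcp [633.1 178.8  96.7] rpy [-180.     0.2  178.5] gap 19.2 F [ 4. -5.  4.] t 10.7
shift [15.712 -4.88   2.38 ]
```

View pics/k4.png

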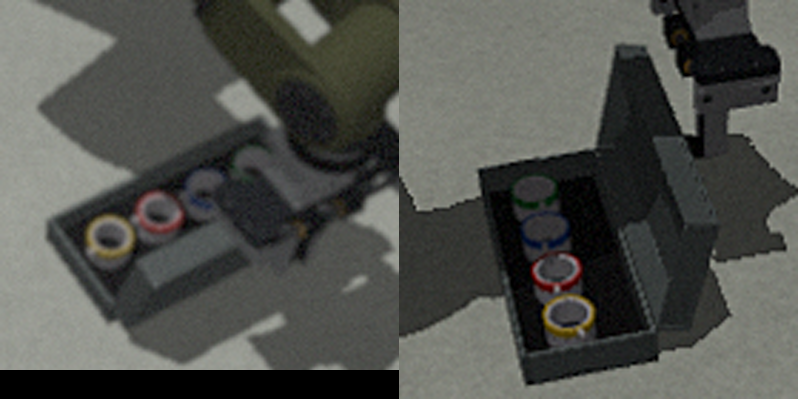

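The lid is past vertical, and the tubes run yellow, red, blue, green from -y. I push on to the stop.

{"op": "jog_arm", "data": {
  "commands": [
    {"dx":-0.07,"dy":-0.01,"dz":0.07,"ax":0,"ay":0,"az":0,"gripper":1},
    {"dx":-0.07,"dy":-0.01,"dz":0.07,"ax":0,"ay":0,"az":0,"gripper":1},
    {"dx":0,"dy":0,"dz":0,"ax":0,"ay":0,"az":0,"gripper":1}
  ]
}}

```text
clock: 11.02
eef_pos: [638.1, 178.6, 92.0]
eef_rot: [3.141, 0.002, 3.116]
wrist_force: [0.6, -2.8, 9.4]
finger_gap: 18.7
finger_force: 20.0
```

{"op": "jog_arm", "data": {
  "commands": [
    {"dx":-0.1,"dy":0,"dz":0.03,"ax":0,"ay":0,"az":0,"gripper":1},
    {"dx":-0.08,"dy":0,"dz":0.05,"ax":0,"ay":0,"az":0,"gripper":1},
    {"dx":0,"dy":0,"dz":0,"ax":0,"ay":0,"az":0,"gripper":1}
  ]
}}

```text
clock: 11.4
eef_pos: [645.0, 178.5, 89.5]
eef_rot: [3.141, 0.001, 3.116]
wrist_force: [-5.0, -3.6, 16.0]
finger_gap: 16.7
finger_force: 20.0
```

Force is rising and the knob is slipping, so the lid is at its stop. I release and rise.

{"op": "jog_arm", "data": {
  "commands": [
    {"dx":0,"dy":0,"dz":0,"ax":0,"ay":0,"az":0,"gripper":0},
    {"dx":0,"dy":0,"dz":0,"ax":0,"ay":0,"az":0,"gripper":0},
    {"dx":0,"dy":0,"dz":0,"ax":0,"ay":0,"az":0,"gripper":0},
    {"dx":0,"dy":0,"dz":-1,"ax":0,"ay":0,"az":0,"gripper":0},
    {"dx":0,"dy":0,"dz":-1,"ax":0,"ay":0,"az":0,"gripper":0},
    {"dx":0,"dy":0,"dz":-1,"ax":0,"ay":0,"az":0,"gripper":0},
    {"dx":0,"dy":0,"dz":-1,"ax":0,"ay":0,"az":0,"gripper":0}
  ]
}}

```text
clock: 12.28
eef_pos: [644.2, 178.5, 248.9]
eef_rot: [3.142, -0.0, 3.116]
wrist_force: [0.3, -0.1, 0.3]
finger_gap: 83.2
finger_force: 0.0
```

{"op": "jog_arm", "data": {
  "commands": [
    {"dx":0.9,"dy":0,"dz":0,"ax":0,"ay":0,"az":0,"gripper":0},
    {"dx":0.9,"dy":0,"dz":0,"ax":0,"ay":0,"az":0,"gripper":0},
    {"dx":0.9,"dy":0,"dz":0,"ax":0,"ay":0,"az":0,"gripper":0},
    {"dx":0.9,"dy":0,"dz":0,"ax":0,"ay":0,"az":0,"gripper":0},
    {"dx":0,"dy":0,"dz":0,"ax":0,"ay":0,"az":0,"gripper":0},
    {"dx":0,"dy":0,"dz":0,"ax":0,"ay":0,"az":0,"gripper":0}
  ]
}}

```text
clock: 13.02
eef_pos: [500.9, 182.2, 247.9]
eef_rot: [3.142, 0.0, 3.116]
wrist_force: [0.4, -0.5, -0.2]
finger_gap: 94.3
finger_force: 0.0
```

Run:
```python
from h import *
c=cams.camera('wrist'); save(c,'w6.png'); to((500,180,250))
for col in HUE: 
    b=blobs(c,col,(60,60,600,420),90,40); print(col,b[:4],[onz(c,q[1],34).round(1).tolist() for q in b[:2]])
```

```text
tcp [501.  182.2 247.7] rpy [-180.    -0.   178.5] gap 94.0 F [ 0.1 -0.1 -0.9] t 13.1
shift [ 0.023 -0.055 -0.058] 
red [(487, [290.1, 189.7], [206, 107, 47, 46])] [[477.0, 154.0, 34.0]]
yellow [(1034, [562.6, 388.0], [475, 303, 47, 57]), (583, [71.8, 390.3], [0, 303, 34, 57]), (490, [232.5, 189.9], [149, 107, 46, 47]), (9, [96.4, 372.6], [35, 311, 4, 4])] [[728.1, 478.4, 34.0], [715.6, -127.2, 34.0]]
green [(240, [404.5, 189.5], [322, 107, 45, 45])] [[479.7, 273.5, 34.0]]
blue [(387, [347.1, 190.3], [264, 107, 46, 46])] [[479.1, 213.4, 34.0]]
```

View pics/w6.png

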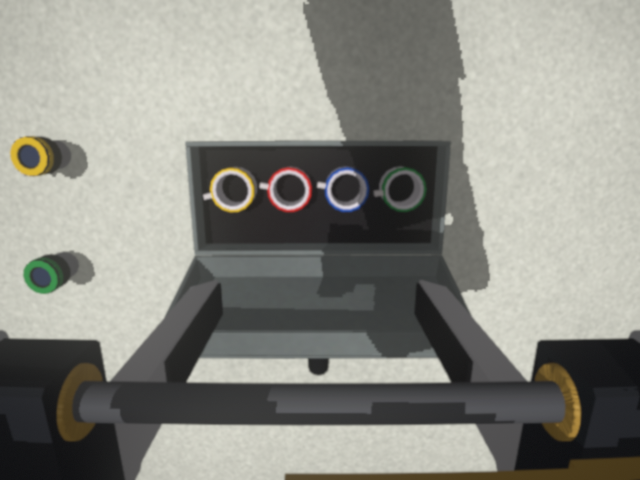

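w6 shows the case wide open with the tubes in a row at rows ≈190: yellow (232), red (290), blue (347), green (405), marks pointing left (-y). Their 60 mm spacing checks out. On to the yellow eyepiece.

{"op": "jog_arm", "data": {
  "commands": [
    {"dx":0,"dy":0,"dz":0,"ax":0,"ay":0,"az":0.94,"gripper":0},
    {"dx":0,"dy":0,"dz":0,"ax":0,"ay":0,"az":0.94,"gripper":0},
    {"dx":0,"dy":0,"dz":0,"ax":0,"ay":0,"az":0.93,"gripper":0},
    {"dx":0,"dy":0,"dz":0,"ax":0,"ay":0,"az":0.93,"gripper":0},
    {"dx":0,"dy":0,"dz":0,"ax":0,"ay":0,"az":0.93,"gripper":0}
  ]
}}

```text
clock: 13.7
eef_pos: [501.1, 182.1, 247.3]
eef_rot: [-3.141, -0.0, 2.295]
wrist_force: [-0.6, 0.6, -0.2]
finger_gap: 94.1
finger_force: 0.0
```

{"op": "jog_arm", "data": {
  "commands": [
    {"dx":-0.54,"dy":-0.76,"dz":0.15,"ax":0,"ay":0,"az":0,"gripper":0},
    {"dx":-0.54,"dy":-0.76,"dz":0.15,"ax":0,"ay":0,"az":0,"gripper":0},
    {"dx":-0.54,"dy":-0.76,"dz":0.15,"ax":0,"ay":0,"az":0,"gripper":0},
    {"dx":-0.54,"dy":-0.76,"dz":0.15,"ax":0,"ay":0,"az":0,"gripper":0},
    {"dx":-0.54,"dy":-0.76,"dz":0.15,"ax":0,"ay":0,"az":0,"gripper":0},
    {"dx":-0.54,"dy":-0.76,"dz":0.15,"ax":0,"ay":0,"az":0,"gripper":0},
    {"dx":-0.54,"dy":-0.76,"dz":0.15,"ax":0,"ay":0,"az":0,"gripper":0},
    {"dx":-0.54,"dy":-0.76,"dz":0.15,"ax":0,"ay":0,"az":0,"gripper":0},
    {"dx":0,"dy":0,"dz":0,"ax":0,"ay":0,"az":0,"gripper":0},
    {"dx":0,"dy":0,"dz":0,"ax":0,"ay":0,"az":0,"gripper":0}
  ]
}}

```text
clock: 14.95
eef_pos: [434.9, -108.7, 199.7]
eef_rot: [-3.142, -0.0, 2.3]
wrist_force: [0.4, 0.1, -0.1]
finger_gap: 93.9
finger_force: 0.0
```

```bash
cat >> h.py <<'E'
def lug(c,ring,z=33.):
    """eyepiece centre from ring pixel (z 50) and yaw from brightest small patch at lug radius (z 33)"""
    p=onz(c,ring,50); im=c['image'].astype(float); best=[]
    for a in np.radians(np.arange(0,360,2)):
        P=[(p[0]+r*np.cos(a)+t*-np.sin(a),p[1]+r*np.sin(a)+t*np.cos(a),zz) for r in (21.5,23.5,26) for t in(-2.,0,2.) for zz in (34,37)]
        q=proj(c,P).round().astype(int)
        if (q[:,0].min()<0)or(q[:,0].max()>639)or(q[:,1].min()<0)or(q[:,1].max()>479): best.append(0);continue
        best.append(im[q[:,1],q[:,0]].min(1).mean())
    return p,np.array(best)
def ep(c,col,roi=(100,40,540,290)):
    b=blobs(c,col,roi,90,40)[0]; x,y,w,h=b[2]; k=(roi[0]+x+w/2-.5,roi[1]+y+h/2-.5)
    p,s=lug(c,k); return b,p.round(1),s.round().astype(int)
E
python3 - <<'E'
from h import *
c=cams.camera('wrist'); save(c,'w7.png'); to((434.9,-109.4,200),131.8)
b,p,s=ep(c,'yellow'); print(b,p); print(s.tolist())
S=cams.camera('scene')
for col in HUE: print(col,[onz(S,q[1],50).round(1).tolist() for q in blobs(S,col,(205,185,330,300))[:1]])
c6=cv2.imread('pics/w6.png')
E
```

```text
tcp [ 434.9 -108.4  199.8] rpy [180.   -0.  131.9] gap 94.2 F [-0.   1.1 -0.4] t 15.0
shift [-0.019 -0.017 -0.004] ('az', np.float64(0.005))
(1020, [317.5, 220.5], [196, 159, 44, 45]) [ 431.8 -106.9   50. ]
[99, 99, 102, 104, 107, 110, 107, 119, 115, 115, 120, 114, 111, 106, 100, 95, 87, 82, 78, 76, 75, 75, 76, 77, 77, 77, 77, 78, 77, 77, 77, 77, 77, 76, 76, 76, 77, 76, 77, 77, 77, 77, 77, 77, 77, 78, 78, 78, 78, 79, 79, 79, 78, 79, 78, 78, 77, 78, 81, 83, 88, 91, 97, 101, 108, 114, 118, 120, 125, 128, 132, 133, 134, 136, 138, 139, 140, 140, 141, 142, 142, 142, 142, 142, 142, 142, 142, 141, 142, 141, 141, 141, 141, 141, 142, 142, 143, 144, 144, 145, 145, 145, 145, 145, 144, 144, 144, 143, 143, 142, 141, 140, 139, 138, 138, 138, 137, 134, 135, 133, 131, 131, 132, 124, 126, 127, 120, 121, 117, 116, 114, 112, 109, 107, 106, 103, 102, 100, 98, 97, 93, 97, 92, 86, 90, 90, 86, 84, 83, 83, 85, 85, 85, 83, 83, 84, 86, 84, 82, 81, 81, 81, 80, 81, 79, 80, 81, 85, 87, 85, 87, 86, 88, 90, 90, 91, 93, 95, 94, 98]
red [[436.9, -259.3, 50.0]]
yellow [[434.4, -112.2, 50.0]]
green [[563.7, -124.8, 50.0]]
blue [[562.7, -289.6, 50.0]]
```

View pics/w7.png

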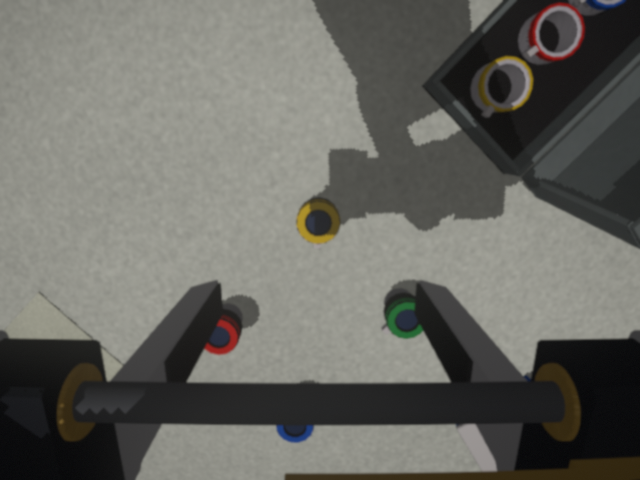

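w7: the yellow ring is at (318,221) with its lug hidden, and the wrist and fixed cameras differ by 3–4 mm. A half turn about z and a second look gives the wrist camera's bias and shows the lug.

{"op": "jog_arm", "data": {
  "commands": [
    {"dx":0,"dy":0,"dz":0,"ax":0,"ay":0,"az":1,"gripper":0},
    {"dx":0,"dy":0,"dz":0,"ax":0,"ay":0,"az":1,"gripper":0},
    {"dx":0,"dy":0,"dz":0,"ax":0,"ay":0,"az":1,"gripper":0},
    {"dx":0,"dy":0,"dz":0,"ax":0,"ay":0,"az":1,"gripper":0},
    {"dx":0,"dy":0,"dz":0,"ax":0,"ay":0,"az":1,"gripper":0},
    {"dx":0,"dy":0,"dz":0,"ax":0,"ay":0,"az":1,"gripper":0},
    {"dx":0,"dy":0,"dz":0,"ax":0,"ay":0,"az":1,"gripper":0},
    {"dx":0,"dy":0,"dz":0,"ax":0,"ay":0,"az":1,"gripper":0},
    {"dx":0,"dy":0,"dz":0,"ax":0,"ay":0,"az":1,"gripper":0}
  ]
}}

```text
clock: 16.18
eef_pos: [434.8, -108.0, 200.0]
eef_rot: [3.141, -0.0, 0.726]
wrist_force: [0.5, -1.0, -0.6]
finger_gap: 94.1
finger_force: 0.0
```

{"op": "jog_arm", "data": {
  "commands": [
    {"dx":0,"dy":0,"dz":0,"ax":0,"ay":0,"az":1,"gripper":0},
    {"dx":0,"dy":0,"dz":0,"ax":0,"ay":0,"az":1,"gripper":0},
    {"dx":0,"dy":0,"dz":0,"ax":0,"ay":0,"az":1,"gripper":0},
    {"dx":0,"dy":0,"dz":0,"ax":0,"ay":0,"az":1,"gripper":0},
    {"dx":0,"dy":0,"dz":0,"ax":0,"ay":0,"az":1,"gripper":0},
    {"dx":0,"dy":0,"dz":0,"ax":0,"ay":0,"az":1,"gripper":0},
    {"dx":0,"dy":0,"dz":0,"ax":0,"ay":0,"az":1,"gripper":0},
    {"dx":0,"dy":0,"dz":0,"ax":0,"ay":0,"az":1,"gripper":0},
    {"dx":0,"dy":0,"dz":0,"ax":0,"ay":0,"az":1,"gripper":0},
    {"dx":0,"dy":0,"dz":0,"ax":0,"ay":0,"az":0,"gripper":0}
  ]
}}

```text
clock: 17.42
eef_pos: [434.7, -108.2, 200.0]
eef_rot: [-3.141, -0.0, -0.838]
wrist_force: [-0.1, -0.5, 0.3]
finger_gap: 93.9
finger_force: 0.0
```

Run:
```python
from h import *
c=cams.camera('wrist'); save(c,'w8.png'); to((434.9,-109.4,200),-48.2)
b,p,s=ep(c,'yellow'); print(b,p)
x,y=[int(v) for v in b[1]]
for f,x,y in(('w8.png',x,y),('w7.png',318,221)):
    m=cv2.imread('pics/'+f).min(2)[y-44:y+48:3,x-45:x+46:3]; print(f,x-45,y-44)
    for r in m: print(' '.join('%3d'%v for v in r))
```

```text
tcp [ 434.7 -108.3  199.9] rpy [-180.    -0.   -47.9] gap 94.0 F [-0.5  0.9  0.1] t 17.5
shift [ 0.025  0.015 -0.002] ('az', np.float64(0.031))
(1013, [319.0, 221.9], [198, 161, 43, 44]) [ 434. -109.   50.]
w8.png 274 177
145 144 147 150 149 149 147 144 147 147 147 143 143 143 139 141 146 144 142 143 143 146 149 143 143 145 142 146 144 140 141
144 146 146 147 147 144 141 143 149 147 146 144 143 143 145 143 143 142 142 146 143 145 146 143 140 140 138 145 144 140 141
141 145 149 146 147 146 144 143 148 150 146 143 143 146 145 145 140 144 145 145 146 146 145 144 142 144 142 146 147 144 145
142 145 149 146 148 149 145 141 145 143 145 148 148 150 148 147 145 147 144 145 146 145 146 145 145 146 142 146 145 141 146
144 145 151 147 143 146 143 143 144 143 143 143 120 115 131 143 145 147 143 144 147 148 146 145 146 142 140 141 142 140 148
143 145 149 148 143 146 145 144 143 142 143 116  80  79 117 136 135 146 145 142 146 147 144 145 147 144 143 143 145 145 150
140 144 148 149 145 145 145 147 146 145 144 121  80  79 119 155 156 150 147 146 147 149 148 146 144 144 148 145 146 143 149
140 142 14
[... 6124 characters left out ...]
 143 139 143 144 142 140 146 146 147 149 146 143 145 145 145 144 146 145 144 145
143 148 145 145 144 141 142 143 140 143 143 140 141 146 145 144 143 144 146 148 149 143 142 144 147 144 143 146 147 144 140
140 141 140 143 144 140 140 141 143 147 142 141 145 147 141 142 147 147 145 145 147 142 142 143 144 146 142 145 148 145 142
141 141 138 141 147 146 141 143 146 147 145 147 146 146 142 143 148 147 142 141 144 144 146 144 144 145 143 141 144 144 142
146 145 142 140 146 145 141 142 147 152 146 147 146 145 141 140 143 142 142 149 150 144 147 148 145 143 145 146 144 145 146
145 144 143 143 147 146 143 144 146 147 145 144 146 142 143 142 143 139 141 149 147 143 144 145 143 143 142 145 145 148 148
```

Run:
```python
from h import *
c=cams.camera('wrist')
b,p,s=ep(c,'yellow'); q=onz(c,(320.5,197),36)[:2]; p=p[:2]-1.5*np.array([np.cos(np.radians(-47.9)),np.sin(np.radians(-47.9))])*0
d=q-p; print(p,d,np.hypot(*d),'yaw',np.degrees(np.arctan2(d[1],d[0]))+90)
```

```text
[ 433.9 -109.1] [ 13.09868476 -16.49182832] 21.060767884141715 yaw 38.45846621921888
```

{"op": "jog_arm", "data": {
  "commands": [
    {"dx":0,"dy":0,"dz":0,"ax":0,"ay":0,"az":-1,"gripper":0},
    {"dx":0,"dy":0,"dz":0,"ax":0,"ay":0,"az":-1,"gripper":0},
    {"dx":0,"dy":0,"dz":0,"ax":0,"ay":0,"az":-1,"gripper":0},
    {"dx":0,"dy":0,"dz":0,"ax":0,"ay":0,"az":-1,"gripper":0},
    {"dx":0,"dy":0,"dz":0,"ax":0,"ay":0,"az":-1,"gripper":0},
    {"dx":0,"dy":0,"dz":0,"ax":0,"ay":0,"az":-1,"gripper":0},
    {"dx":0,"dy":0,"dz":0,"ax":0,"ay":0,"az":-1,"gripper":0},
    {"dx":0,"dy":0,"dz":0,"ax":0,"ay":0,"az":-1,"gripper":0},
    {"dx":0,"dy":0,"dz":0,"ax":0,"ay":0,"az":-1,"gripper":0}
  ]
}}

```text
clock: 18.65
eef_pos: [434.5, -108.6, 199.9]
eef_rot: [-3.142, -0.0, 0.74]
wrist_force: [-0.8, 0.0, -0.1]
finger_gap: 94.0
finger_force: 0.0
```

{"op": "jog_arm", "data": {
  "commands": [
    {"dx":0,"dy":0,"dz":0,"ax":0,"ay":0,"az":-1,"gripper":0},
    {"dx":0,"dy":0,"dz":0,"ax":0,"ay":0,"az":-1,"gripper":0},
    {"dx":0,"dy":0,"dz":0,"ax":0,"ay":0,"az":-1,"gripper":0},
    {"dx":0,"dy":0,"dz":0,"ax":0,"ay":0,"az":-1,"gripper":0},
    {"dx":0,"dy":0,"dz":0,"ax":0,"ay":0,"az":-1,"gripper":0},
    {"dx":0,"dy":0,"dz":0,"ax":0,"ay":0,"az":-1,"gripper":0},
    {"dx":0,"dy":0,"dz":0,"ax":0,"ay":0,"az":-1,"gripper":0},
    {"dx":0,"dy":0,"dz":0,"ax":0,"ay":0,"az":-1,"gripper":0},
    {"dx":0,"dy":0,"dz":0,"ax":0,"ay":0,"az":-1,"gripper":0},
    {"dx":0,"dy":0,"dz":0,"ax":0,"ay":0,"az":0,"gripper":0}
  ]
}}

```text
clock: 19.9
eef_pos: [434.5, -108.6, 199.9]
eef_rot: [3.142, 0.0, 2.303]
wrist_force: [-0.4, 0.5, -0.1]
finger_gap: 94.0
finger_force: 0.0
```

{"op": "jog_arm", "data": {
  "commands": [
    {"dx":0.04,"dy":-0.02,"dz":0,"ax":0,"ay":0,"az":0.24,"gripper":0},
    {"dx":0,"dy":0,"dz":0.82,"ax":0,"ay":0,"az":0,"gripper":0},
    {"dx":0,"dy":0,"dz":0.82,"ax":0,"ay":0,"az":0,"gripper":0},
    {"dx":0,"dy":0,"dz":0.82,"ax":0,"ay":0,"az":0,"gripper":0},
    {"dx":0,"dy":0,"dz":0.82,"ax":0,"ay":0,"az":0,"gripper":0},
    {"dx":0,"dy":0,"dz":0.8,"ax":0,"ay":0,"az":0,"gripper":0}
  ]
}}

```text
clock: 20.65
eef_pos: [432.9, -108.0, 35.7]
eef_rot: [3.141, 0.0, 2.256]
wrist_force: [0.1, 0.2, -0.1]
finger_gap: 94.1
finger_force: 0.0
```

{"op": "jog_arm", "data": {
  "commands": [
    {"dx":0,"dy":0,"dz":0,"ax":0,"ay":0,"az":0,"gripper":1},
    {"dx":0,"dy":0,"dz":0,"ax":0,"ay":0,"az":0,"gripper":1},
    {"dx":0,"dy":0,"dz":0,"ax":0,"ay":0,"az":0,"gripper":1},
    {"dx":0,"dy":0,"dz":0,"ax":0,"ay":0,"az":0,"gripper":1},
    {"dx":0,"dy":0,"dz":0,"ax":0,"ay":0,"az":0,"gripper":1},
    {"dx":0,"dy":0,"dz":0,"ax":0,"ay":0,"az":0,"gripper":1},
    {"dx":0,"dy":0,"dz":0,"ax":0,"ay":0,"az":0,"gripper":1},
    {"dx":0,"dy":0,"dz":0,"ax":0,"ay":0,"az":0,"gripper":1}
  ],
  "squeeze": 25
}}

```text
clock: 21.65
eef_pos: [432.8, -108.1, 36.6]
eef_rot: [-3.142, -0.0, 2.259]
wrist_force: [-0.4, 0.5, 0.5]
finger_gap: 17.6
finger_force: 0.0
```

Another empty close. I look at where the eyepiece is.

Run:
```python
from h import *
c=cams.camera('wrist'); save(c,'w9.png'); to((0,0,0))
e=manip.read_state()['eef_pos']; print(proj(c,[e,e-[0,0,8]]).round(1).tolist())
b=blobs(c,'yellow',(60,40,580,400),90,40)[:3]; print(b)
for n,r in (('scene',(205,185,330,300)),('side',(230,220,390,350))):
    S=cams.camera(n); print(n,[(q[0],onz(S,q[1],50).round(1).tolist()) for q in blobs(S,'yellow',r)[:2]])
    save(S,n+'9.png')
D=cv2.imread('pics/side9.png')[205:285,220:330]
cv2.imwrite('pics/k5.png',np.hstack([cv2.resize(D,None,fx=3.5,fy=3.5,interpolation=2),cv2.imread('pics/w9.png')[150:430,130:530]]))
```

```text
tcp [ 432.7 -108.1   36.6] rpy [-180.    -0.   129.4] gap 13.5 F [ 0.1 -0.2  0. ] t 21.7
shift [ 8.959 -6.639  0.917] 
[[319.1, 283.9], [319.0, 278.8]]
[(1605, [320.1, 266.1], [223, 209, 75, 36]), (574, [317.5, 318.8], [238, 267, 40, 22]), (150, [368.6, 382.5], [303, 325, 12, 35])]
scene [(48, [439.4, -115.8, 50.0])]
side [(69, [436.1, -120.2, 50.0])]
```

View pics/k5.png

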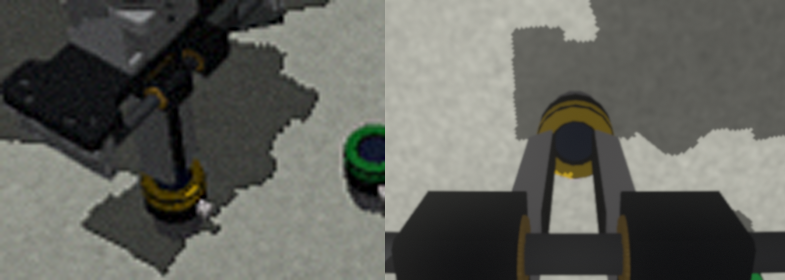

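k5 shows the fingers closing just above the ring, so the real tips stand higher than the nominal TCP+8. I touch the ring top (z 50) to measure that offset.

{"op": "jog_arm", "data": {
  "commands": [
    {"dx":0,"dy":0,"dz":0,"ax":0,"ay":0,"az":0,"gripper":1},
    {"dx":0,"dy":0,"dz":0,"ax":0,"ay":0,"az":0,"gripper":1},
    {"dx":0,"dy":0,"dz":0.04,"ax":0,"ay":0,"az":0,"gripper":1},
    {"dx":0,"dy":0,"dz":0.04,"ax":0,"ay":0,"az":0,"gripper":1}
  ]
}}

```text
clock: 22.3
eef_pos: [432.8, -108.1, 33.3]
eef_rot: [-3.142, -0.0, 2.259]
wrist_force: [1.2, -0.2, 0.5]
finger_gap: 0.8
finger_force: 0.0
```

{"op": "jog_arm", "data": {
  "commands": [
    {"dx":0,"dy":0,"dz":0.04,"ax":0,"ay":0,"az":0,"gripper":1},
    {"dx":0,"dy":0,"dz":0.04,"ax":0,"ay":0,"az":0,"gripper":1}
  ]
}}

```text
clock: 22.55
eef_pos: [432.8, -108.1, 30.1]
eef_rot: [-3.142, -0.0, 2.259]
wrist_force: [-0.1, 0.0, 0.5]
finger_gap: 0.2
finger_force: 0.0
```

{"op": "jog_arm", "data": {
  "commands": [
    {"dx":0,"dy":0,"dz":0.04,"ax":0,"ay":0,"az":0,"gripper":1},
    {"dx":0,"dy":0,"dz":0.04,"ax":0,"ay":0,"az":0,"gripper":1}
  ]
}}

```text
clock: 22.8
eef_pos: [434.0, -108.5, 28.8]
eef_rot: [3.14, 0.002, 2.259]
wrist_force: [-8.9, 3.5, 42.1]
finger_gap: 0.5
finger_force: 20.8
```

Contact at TCP z≈29.7 means the tips are about 20 mm above the reported TCP. Grasps will be at TCP z≈8.5. I rise, open and re-measure.

{"op": "jog_arm", "data": {
  "commands": [
    {"dx":0,"dy":0,"dz":-0.3,"ax":0,"ay":0,"az":0,"gripper":1},
    {"dx":0,"dy":0,"dz":-1,"ax":0,"ay":0,"az":0,"gripper":0},
    {"dx":0,"dy":0,"dz":-1,"ax":0,"ay":0,"az":0,"gripper":0},
    {"dx":0,"dy":0,"dz":-1,"ax":0,"ay":0,"az":0,"gripper":0},
    {"dx":0,"dy":0,"dz":-1,"ax":0,"ay":0,"az":0,"gripper":0},
    {"dx":0,"dy":0,"dz":0,"ax":0,"ay":0,"az":0,"gripper":0}
  ]
}}

```text
clock: 23.55
eef_pos: [433.8, -108.4, 201.6]
eef_rot: [3.139, 0.004, 2.259]
wrist_force: [-0.1, 0.1, 0.7]
finger_gap: 46.9
finger_force: 0.0
```

Run:
```python
from h import *
c=cams.camera('wrist'); save(c,'w10.png'); to((432.9,-108,200))
b,p,s=ep(c,'yellow'); y=manip.read_state()['eef_rot'][2]; xt=np.array([np.cos(y),np.sin(y)])
print(b,p,'corrected',p[:2]-1.5*xt)
m=cv2.imread('pics/w10.png').min(2); Y=int(b[1][1])
print(Y,[ (r,m[r,296:342:3].tolist()) for r in range(Y+17,Y+35,2)])
```

```text
tcp [ 433.1 -108.2  199.7] rpy [1.799e+02 1.000e-01 1.294e+02] gap 50.9 F [ 0.   0.2 -1.2] t 23.6
shift [ 0.006 -0.    -0.007] 
(1019, [317.9, 220.3], [197, 159, 43, 44]) [ 431.9 -106.4   50. ] corrected [ 432.85281049 -107.55851291]
220 [(237, [154, 155, 131, 62, 45, 45, 45, 45, 43, 43, 43, 46, 79, 142, 152, 150]), (239, [154, 155, 151, 120, 57, 46, 44, 44, 43, 44, 45, 77, 133, 153, 154, 152]), (241, [153, 154, 155, 150, 116, 75, 58, 49, 50, 59, 85, 131, 152, 157, 158, 154]), (243, [153, 154, 155, 153, 151, 138, 124, 113, 119, 124, 142, 151, 154, 156, 158, 154]), (245, [152, 155, 154, 152, 154, 150, 150, 160, 158, 147, 150, 151, 153, 154, 155, 153]), (247, [151, 156, 154, 150, 153, 150, 152, 161, 155, 146, 151, 150, 154, 156, 155, 153]), (249, [151, 157, 156, 153, 152, 150, 154, 155, 150, 148, 152, 151, 156, 158, 154, 153]), (251, [152, 154, 156, 155, 152, 149, 153, 153, 151, 149, 155, 154, 156, 159, 153, 152]), (253, [151, 150, 152, 153, 150, 148, 154, 153, 152, 150, 154, 154, 156, 159, 153, 151])]
```

{"op": "jog_arm", "data": {
  "commands": [
    {"dx":0.015,"dy":0,"dz":0,"ax":0,"ay":0,"az":0,"gripper":0},
    {"dx":0,"dy":0,"dz":0.94,"ax":0,"ay":0,"az":0,"gripper":0},
    {"dx":0,"dy":0,"dz":0.94,"ax":0,"ay":0,"az":0,"gripper":0},
    {"dx":0,"dy":0,"dz":0.94,"ax":0,"ay":0,"az":0,"gripper":0},
    {"dx":0,"dy":0,"dz":0.94,"ax":0,"ay":0,"az":0,"gripper":0},
    {"dx":0,"dy":0,"dz":0.95,"ax":0,"ay":0,"az":0,"gripper":0}
  ]
}}

```text
clock: 24.35
eef_pos: [431.5, -107.3, 8.5]
eef_rot: [-3.141, -0.001, 2.259]
wrist_force: [0.8, 0.3, -0.9]
finger_gap: 94.2
finger_force: 0.0
```

{"op": "jog_arm", "data": {
  "commands": [
    {"dx":0,"dy":0,"dz":0,"ax":0,"ay":0,"az":0,"gripper":1},
    {"dx":0,"dy":0,"dz":0,"ax":0,"ay":0,"az":0,"gripper":1},
    {"dx":0,"dy":0,"dz":0,"ax":0,"ay":0,"az":0,"gripper":1},
    {"dx":0,"dy":0,"dz":0,"ax":0,"ay":0,"az":0,"gripper":1},
    {"dx":0,"dy":0,"dz":0,"ax":0,"ay":0,"az":0,"gripper":1},
    {"dx":0,"dy":0,"dz":0,"ax":0,"ay":0,"az":0,"gripper":1},
    {"dx":0,"dy":0,"dz":0,"ax":0,"ay":0,"az":0,"gripper":1}
  ]
}}

```text
clock: 25.22
eef_pos: [432.6, -107.7, 10.9]
eef_rot: [3.141, 0.0, 2.259]
wrist_force: [0.9, 0.6, 2.9]
finger_gap: 39.1
finger_force: 25.0
```

Yellow is gripped with a 39 mm gap. I lift, turn and hover over its tube.

{"op": "jog_arm", "data": {
  "commands": [
    {"dx":0,"dy":0,"dz":-0.4,"ax":0,"ay":0,"az":0,"gripper":1},
    {"dx":0,"dy":0,"dz":-0.98,"ax":0,"ay":0,"az":0,"gripper":1},
    {"dx":0,"dy":0,"dz":-0.98,"ax":0,"ay":0,"az":0,"gripper":1},
    {"dx":0,"dy":0,"dz":-0.98,"ax":0,"ay":0,"az":0,"gripper":1},
    {"dx":0,"dy":0,"dz":-0.98,"ax":0,"ay":0,"az":0,"gripper":1},
    {"dx":0,"dy":0,"dz":0,"ax":0,"ay":0,"az":0.81,"gripper":1},
    {"dx":0,"dy":0,"dz":0,"ax":0,"ay":0,"az":0.81,"gripper":1},
    {"dx":0,"dy":0,"dz":0,"ax":0,"ay":0,"az":0.81,"gripper":1},
    {"dx":0,"dy":0,"dz":0,"ax":0,"ay":0,"az":0.82,"gripper":1},
    {"dx":0,"dy":0,"dz":0,"ax":0,"ay":0,"az":0.82,"gripper":1}
  ]
}}

```text
clock: 26.48
eef_pos: [432.2, -107.6, 183.1]
eef_rot: [-3.141, -0.0, 1.544]
wrist_force: [-0.3, 0.2, -2.2]
finger_gap: 39.4
finger_force: 25.0
```

{"op": "jog_arm", "data": {
  "commands": [
    {"dx":0.84,"dy":0.17,"dz":0,"ax":0,"ay":0,"az":0,"gripper":1},
    {"dx":0.84,"dy":0.17,"dz":0,"ax":0,"ay":0,"az":0,"gripper":1},
    {"dx":0.84,"dy":0.17,"dz":0,"ax":0,"ay":0,"az":0,"gripper":1},
    {"dx":0.85,"dy":0.17,"dz":0,"ax":0,"ay":0,"az":0,"gripper":1},
    {"dx":0.85,"dy":0.17,"dz":0,"ax":0,"ay":0,"az":0,"gripper":1},
    {"dx":0.85,"dy":0.17,"dz":0,"ax":0,"ay":0,"az":0,"gripper":1},
    {"dx":0,"dy":0,"dz":0,"ax":0,"ay":0,"az":0,"gripper":1},
    {"dx":0,"dy":0,"dz":0,"ax":0,"ay":0,"az":0,"gripper":1}
  ]
}}

```text
clock: 27.48
eef_pos: [477.4, 93.8, 183.1]
eef_rot: [-3.141, 0.0, 1.549]
wrist_force: [-0.3, -0.5, -1.7]
finger_gap: 39.3
finger_force: 25.0
```

```bash
cat >> h.py <<'E'
def tubes(c,roi=(0,0,640,480),s=90,v=40):
    o={}
    for col in HUE:
        for b in blobs(c,col,roi,s,v)[:3]:
            x,y,w,h=b[2]; k=(roi[0]+x+w/2-.5,roi[1]+y+h/2-.5); print(col,b[0],[round(t,1) for t in k],(w,h),onz(c,k,34).round(1)[:2].tolist())
E
python3 - <<'E'
from h import *
c=cams.camera('wrist'); save(c,'w11.png'); to((478,94,184),88.7); tubes(c)
T=np.array(c['world_to_cam']); y0=manip.read_state()['eef_rot'][2]
# same camera moved back to the w6 pose for w6 pixels
Re=R.from_euler('z',178.5-np.degrees(y0),degrees=True).as_matrix(); e0=manip.read_state()['eef_pos']; e1=np.array([501.,182.2,247.7])
M=np.eye(4); M[:3,:3]=Re; M[:3,3]=e1-Re@e0; c6=dict(c,world_to_cam=T@np.linalg.inv(M),image=cv2.imread('pics/w6.png')[:,:,::-1]); print('w6'); tubes(c6,(60,60,600,300))
E
```

```text
tcp [477.5  93.6 183.3] rpy [-180.     0.    88.7] gap 39.4 F [-0.  -0.2 -2.8] t 27.5
shift [ 0.011  0.013 -0.018] ('az', np.float64(0.001))
red 637 [317.5, 156.5] (56, 56) [477.1, 153.6]
yellow 4419 [318.5, 310.5] (90, 90) [474.8, 9.5]
yellow 2576 [450.0, 469.5] (219, 20) [615.8, -185.6]
yellow 798 [424.5, 404.0] (22, 81) [582.3, -98.6]
green 162 [303.5, 18.0] (32, 37) [468.3, 263.3]
green 144 [336.0, 17.0] (23, 35) [494.4, 263.4]
green 17 [389.0, 436.0] (3, 9) [546.6, -137.8]
blue 636 [317.5, 83.5] (58, 60) [478.4, 213.1]
blue 110 [567.0, 377.0] (25, 7) [729.1, -72.1]
w6
red 487 [289.0, 189.5] (47, 46) [476.9, 151.2]
yellow 490 [231.5, 190.0] (46, 47) [475.8, 91.1]
green 240 [404.0, 189.0] (45, 45) [479.4, 271.2]
blue 387 [346.5, 189.5] (46, 46) [478.5, 211.2]
```

Run:
```python
from h import *
c=cams.camera('wrist'); e=manip.read_state()['eef_pos']; print(e, onz(c,(318.5,310.5),e[2]+39), onz(c,(318.5,310.5),e[2]+35))
m=cv2.imread('pics/w11.png'); print(blobs(dict(c),'yellow',(260,240,380,380),90,40)[:2])
to((476.0,93.1,48),88.7)
```

```text
[477.52708498  93.46600367 183.35975468] [476.75418577  95.47843428 222.35975468] [476.71388388  93.64705606 218.35975468]
[(4418, [318.6, 308.5], [14, 26, 90, 90]), (173, [316.7, 245.7], [36, 0, 44, 12])]
tcp [477.5  93.5 183.4] rpy [-180.     0.    88.7] gap 39.8 F [-0.1 -0.6 -2.1] t 27.6
shift [-0.009 -0.037  3.384] ('az', np.float64(-0.001))
```

{"op": "jog_arm", "data": {
  "commands": [
    {"dx":-0.01,"dy":-0.033,"dz":0.85,"ax":0,"ay":0,"az":0,"gripper":1},
    {"dx":0,"dy":0,"dz":0.85,"ax":0,"ay":0,"az":0,"gripper":1},
    {"dx":0,"dy":0,"dz":0.85,"ax":0,"ay":0,"az":0,"gripper":1},
    {"dx":0,"dy":0,"dz":0.82,"ax":0,"ay":0,"az":0,"gripper":1},
    {"dx":0,"dy":0,"dz":0,"ax":0,"ay":0,"az":0,"gripper":1}
  ]
}}

```text
clock: 28.2
eef_pos: [475.1, 93.1, 47.2]
eef_rot: [-3.138, 0.001, 1.548]
wrist_force: [0.2, 1.0, -1.7]
finger_gap: 39.7
finger_force: 25.0
```

{"op": "jog_arm", "data": {
  "commands": [
    {"dx":0,"dy":0,"dz":0.05,"ax":0,"ay":0,"az":0,"gripper":1},
    {"dx":0,"dy":0,"dz":0.05,"ax":0,"ay":0,"az":0,"gripper":1},
    {"dx":0,"dy":0,"dz":0.05,"ax":0,"ay":0,"az":0,"gripper":1}
  ]
}}

```text
clock: 28.58
eef_pos: [476.7, 93.8, 43.3]
eef_rot: [3.14, -0.0, 1.549]
wrist_force: [-0.3, 0.9, -1.2]
finger_gap: 39.5
finger_force: 25.0
```

{"op": "jog_arm", "data": {
  "commands": [
    {"dx":0,"dy":0,"dz":0.05,"ax":0,"ay":0,"az":0,"gripper":1},
    {"dx":0,"dy":0,"dz":0.05,"ax":0,"ay":0,"az":0,"gripper":1},
    {"dx":0,"dy":0,"dz":0.05,"ax":0,"ay":0,"az":0,"gripper":1}
  ]
}}

```text
clock: 28.95
eef_pos: [476.3, 93.8, 36.5]
eef_rot: [3.142, 0.0, 1.549]
wrist_force: [0.8, -0.6, -0.8]
finger_gap: 39.5
finger_force: 25.0
```

{"op": "jog_arm", "data": {
  "commands": [
    {"dx":0,"dy":0,"dz":0.1,"ax":0,"ay":0,"az":0,"gripper":1},
    {"dx":0,"dy":0,"dz":0.1,"ax":0,"ay":0,"az":0,"gripper":1},
    {"dx":0,"dy":0,"dz":0.1,"ax":0,"ay":0,"az":0,"gripper":1},
    {"dx":0,"dy":0,"dz":0.08,"ax":0,"ay":0,"az":0,"gripper":1},
    {"dx":0,"dy":0,"dz":0,"ax":0,"ay":0,"az":0,"gripper":1}
  ]
}}

```text
clock: 29.58
eef_pos: [476.2, 93.8, 21.2]
eef_rot: [-3.141, 0.0, 1.549]
wrist_force: [-0.5, 0.0, -1.3]
finger_gap: 39.5
finger_force: 25.0
```

{"op": "jog_arm", "data": {
  "commands": [
    {"dx":0,"dy":0,"dz":0.04,"ax":0,"ay":0,"az":0,"gripper":1},
    {"dx":0,"dy":0,"dz":0.03,"ax":0,"ay":0,"az":0,"gripper":1},
    {"dx":0,"dy":0,"dz":0,"ax":0,"ay":0,"az":0,"gripper":1}
  ]
}}

```text
clock: 29.95
eef_pos: [476.4, 93.9, 18.9]
eef_rot: [3.141, -0.0, 1.549]
wrist_force: [-0.5, 0.5, 3.8]
finger_gap: 39.5
finger_force: 25.0
```

Yellow is seated: 3.8 N at TCP z 18.9, with 19 expected. I release and go to red.

{"op": "jog_arm", "data": {
  "commands": [
    {"dx":0,"dy":0,"dz":0,"ax":0,"ay":0,"az":0,"gripper":0.4},
    {"dx":0,"dy":0,"dz":0,"ax":0,"ay":0,"az":0,"gripper":0.4},
    {"dx":0,"dy":0,"dz":0,"ax":0,"ay":0,"az":0,"gripper":0.4},
    {"dx":0,"dy":0,"dz":-0.5,"ax":0,"ay":0,"az":0,"gripper":0.4},
    {"dx":0,"dy":0,"dz":-1,"ax":0,"ay":0,"az":0,"gripper":0.2},
    {"dx":0,"dy":0,"dz":-1,"ax":0,"ay":0,"az":0,"gripper":0},
    {"dx":0,"dy":0,"dz":-1,"ax":0,"ay":0,"az":0,"gripper":0},
    {"dx":0,"dy":0,"dz":-1,"ax":0,"ay":0,"az":0,"gripper":0}
  ]
}}

```text
clock: 30.95
eef_pos: [476.2, 93.8, 200.0]
eef_rot: [3.141, -0.0, 1.549]
wrist_force: [0.9, -0.5, 0.0]
finger_gap: 92.2
finger_force: 0.0
```

{"op": "jog_arm", "data": {
  "commands": [
    {"dx":0,"dy":0,"dz":0,"ax":0,"ay":0,"az":0.93,"gripper":0},
    {"dx":0,"dy":0,"dz":0,"ax":0,"ay":0,"az":0.93,"gripper":0},
    {"dx":0,"dy":0,"dz":0,"ax":0,"ay":0,"az":0.93,"gripper":0},
    {"dx":0,"dy":0,"dz":0,"ax":0,"ay":0,"az":0.93,"gripper":0},
    {"dx":0,"dy":0,"dz":0,"ax":0,"ay":0,"az":0.93,"gripper":0}
  ]
}}

```text
clock: 31.58
eef_pos: [476.3, 93.8, 198.6]
eef_rot: [-3.142, 0.0, 0.732]
wrist_force: [-0.4, 0.3, -0.3]
finger_gap: 94.1
finger_force: 0.0
```

{"op": "jog_arm", "data": {
  "commands": [
    {"dx":-0.83,"dy":0.73,"dz":0,"ax":0,"ay":0,"az":0,"gripper":0},
    {"dx":-0.83,"dy":0.73,"dz":0,"ax":0,"ay":0,"az":0,"gripper":0},
    {"dx":-0.83,"dy":0.73,"dz":0,"ax":0,"ay":0,"az":0,"gripper":0},
    {"dx":-0.83,"dy":0.73,"dz":0,"ax":0,"ay":0,"az":0,"gripper":0},
    {"dx":-0.83,"dy":0.73,"dz":0,"ax":0,"ay":0,"az":0,"gripper":0},
    {"dx":-0.83,"dy":0.73,"dz":0,"ax":0,"ay":0,"az":0,"gripper":0},
    {"dx":-0.84,"dy":0.73,"dz":0,"ax":0,"ay":0,"az":0,"gripper":0},
    {"dx":-0.84,"dy":0.73,"dz":0,"ax":0,"ay":0,"az":0,"gripper":0},
    {"dx":0,"dy":0,"dz":0,"ax":0,"ay":0,"az":0,"gripper":0},
    {"dx":0,"dy":0,"dz":0,"ax":0,"ay":0,"az":0,"gripper":0}
  ]
}}

```text
clock: 32.83
eef_pos: [436.1, -257.8, 198.5]
eef_rot: [-3.141, -0.0, 0.737]
wrist_force: [0.1, 0.7, -0.1]
finger_gap: 93.8
finger_force: 0.0
```

```bash
cat >> h.py <<'E'
def look(col,fn):
    c=cams.camera('wrist'); save(c,fn); s=manip.read_state(); y=s['eef_rot'][2]; xt=np.array([np.cos(y),np.sin(y)])
    b,p,_=ep(c,col); print(b,p); q=p[:2]-1.5*xt; to((q[0],q[1],11)); print('target',q.round(1))
    # strongest white/shadow contrast patch beyond the head at lug height: print window below and around ring
    m=cv2.imread('pics/'+fn).min(2); X,Y=[int(v) for v in b[1]]
    ctr=proj(c,[(p[0],p[1],36)])[0]; print('ctr36',ctr.round(1))
    for r in range(Y+15,Y+36,2): print(r,m[r,X-27:X+28:3].tolist())
E
python3 - <<'E'
from h import *
look('red','w12.png')
for n,r in (('scene',(205,185,330,300)),('side',(230,220,390,350))):
    S=cams.camera(n)
    for col in ('red','green','blue'): print(n,col,[(q[0],onz(S,q[1],50).round(1).tolist()) for q in blobs(S,col,r)[:1]])
E
```

```text
(1045, [319.2, 221.9], [198, 161, 44, 44]) [ 436.9 -257.3   50. ]
tcp [ 436.3 -257.5  198.6] rpy [-180.    -0.    42.3] gap 93.9 F [-0.5  0.5  0.1] t 32.9
shift [-0.023  0.009  4.69 ] 
target [ 435.8 -258.3]
ctr36 [319.5 219.4]
236 [143, 141, 138, 106, 47, 42, 41, 39, 40, 42, 41, 38, 42, 42, 44, 93, 137, 139, 135]
238 [141, 138, 138, 132, 76, 43, 41, 41, 40, 40, 40, 42, 42, 42, 64, 128, 140, 142, 138]
240 [142, 137, 137, 136, 121, 63, 42, 42, 42, 43, 42, 43, 42, 55, 112, 137, 138, 141, 140]
242 [145, 138, 137, 134, 135, 116, 64, 46, 43, 42, 43, 44, 63, 109, 139, 138, 134, 136, 138]
244 [143, 139, 138, 136, 136, 138, 119, 95, 76, 65, 75, 87, 120, 139, 143, 139, 136, 134, 135]
246 [142, 141, 138, 138, 137, 139, 140, 135, 137, 130, 132, 132, 141, 141, 140, 138, 138, 134, 135]
248 [140, 142, 140, 138, 142, 143, 142, 138, 147, 151, 141, 137, 138, 139, 138, 137, 137, 137, 137]
250 [140, 143, 142, 139, 145, 144, 141, 140, 142, 146, 140, 138, 136, 139, 138, 137, 139, 139, 138]
252 [140, 143, 142, 140, 143, 143, 142, 141, 138, 139, 137, 136, 138, 138, 138, 140, 140, 139, 140]
254 [141, 143, 142, 137, 139, 140, 141, 139, 139, 138, 137, 137, 140, 139, 137, 140, 141, 143, 142]
256 [142, 143, 141, 133, 136, 138, 140, 139, 140, 140, 140, 141, 142, 142, 137, 141, 140, 144, 142]
scene red [(104, [437.5, -259.6, 50.0])]
scene green [(67, [566.8, -125.5, 50.0])]
scene blue [(118, [584.5, -268.7, 50.0])]
side red [(194, [437.7, -262.2, 50.0])]
side green [(60, [570.7, -127.0, 50.0])]
side blue [(160, [584.1, -270.3, 50.0])]
```

Blue has been knocked to about (584,-269), which I'll handle when I get there. Red is in place, so I pick it.

{"op": "jog_arm", "data": {
  "commands": [
    {"dx":-0.023,"dy":0.01,"dz":0,"ax":0,"ay":0,"az":0,"gripper":0},
    {"dx":0,"dy":0,"dz":0.94,"ax":0,"ay":0,"az":0,"gripper":0},
    {"dx":0,"dy":0,"dz":0.94,"ax":0,"ay":0,"az":0,"gripper":0},
    {"dx":0,"dy":0,"dz":0.94,"ax":0,"ay":0,"az":0,"gripper":0},
    {"dx":0,"dy":0,"dz":0.94,"ax":0,"ay":0,"az":0,"gripper":0},
    {"dx":0,"dy":0,"dz":0.92,"ax":0,"ay":0,"az":0,"gripper":0}
  ]
}}

```text
clock: 33.72
eef_pos: [435.8, -258.8, 10.4]
eef_rot: [3.141, -0.0, 0.738]
wrist_force: [0.6, 0.9, -0.2]
finger_gap: 93.9
finger_force: 0.0
```

{"op": "jog_arm", "data": {
  "commands": [
    {"dx":0,"dy":0,"dz":0,"ax":0,"ay":0,"az":0,"gripper":1},
    {"dx":0,"dy":0,"dz":0,"ax":0,"ay":0,"az":0,"gripper":1},
    {"dx":0,"dy":0,"dz":0,"ax":0,"ay":0,"az":0,"gripper":1},
    {"dx":0,"dy":0,"dz":0,"ax":0,"ay":0,"az":0,"gripper":1},
    {"dx":0,"dy":0,"dz":0,"ax":0,"ay":0,"az":0,"gripper":1},
    {"dx":0,"dy":0,"dz":0,"ax":0,"ay":0,"az":0,"gripper":1},
    {"dx":0,"dy":0,"dz":0,"ax":0,"ay":0,"az":0,"gripper":1}
  ]
}}

```text
clock: 34.6
eef_pos: [435.8, -259.2, 11.7]
eef_rot: [3.141, -0.0, 0.737]
wrist_force: [-0.3, 0.5, 3.5]
finger_gap: 39.1
finger_force: 25.0
```

{"op": "jog_arm", "data": {
  "commands": [
    {"dx":0,"dy":0,"dz":-0.4,"ax":0,"ay":0,"az":0,"gripper":1},
    {"dx":0,"dy":0,"dz":-1,"ax":0,"ay":0,"az":0,"gripper":1},
    {"dx":0,"dy":0,"dz":-1,"ax":0,"ay":0,"az":0,"gripper":1},
    {"dx":0,"dy":0,"dz":-1,"ax":0,"ay":0,"az":0,"gripper":1},
    {"dx":0,"dy":0,"dz":0,"ax":0,"ay":0,"az":-0.95,"gripper":1},
    {"dx":0,"dy":0,"dz":0,"ax":0,"ay":0,"az":-0.95,"gripper":1},
    {"dx":0,"dy":0,"dz":0,"ax":0,"ay":0,"az":-0.95,"gripper":1},
    {"dx":0,"dy":0,"dz":0,"ax":0,"ay":0,"az":-0.96,"gripper":1},
    {"dx":0,"dy":0,"dz":0,"ax":0,"ay":0,"az":-0.96,"gripper":1}
  ]
}}

```text
clock: 35.72
eef_pos: [435.6, -259.0, 148.4]
eef_rot: [3.141, 0.0, 1.575]
wrist_force: [-0.3, -0.8, -2.4]
finger_gap: 39.1
finger_force: 25.0
```

{"op": "jog_arm", "data": {
  "commands": [
    {"dx":0.94,"dy":0.1,"dz":0,"ax":0,"ay":0,"az":0,"gripper":1},
    {"dx":0.94,"dy":0.1,"dz":0,"ax":0,"ay":0,"az":0,"gripper":1},
    {"dx":0.94,"dy":0.1,"dz":0,"ax":0,"ay":0,"az":0,"gripper":1},
    {"dx":0.94,"dy":0.1,"dz":0,"ax":0,"ay":0,"az":0,"gripper":1},
    {"dx":0.94,"dy":0.1,"dz":0,"ax":0,"ay":0,"az":0,"gripper":1},
    {"dx":0.94,"dy":0.1,"dz":0,"ax":0,"ay":0,"az":0,"gripper":1},
    {"dx":0.94,"dy":0.1,"dz":0,"ax":0,"ay":0,"az":0,"gripper":1},
    {"dx":0.94,"dy":0.1,"dz":0,"ax":0,"ay":0,"az":0,"gripper":1},
    {"dx":0.94,"dy":0.1,"dz":0,"ax":0,"ay":0,"az":0,"gripper":1},
    {"dx":0.94,"dy":0.1,"dz":0,"ax":0,"ay":0,"az":0,"gripper":1}
  ]
}}

```text
clock: 36.98
eef_pos: [476.0, 118.1, 148.4]
eef_rot: [3.141, -0.0, 1.57]
wrist_force: [0.6, -0.2, -1.5]
finger_gap: 39.5
finger_force: 25.0
```

{"op": "jog_arm", "data": {
  "commands": [
    {"dx":0.9,"dy":0.05,"dz":0,"ax":0,"ay":0,"az":0,"gripper":1},
    {"dx":0,"dy":0,"dz":0,"ax":0,"ay":0,"az":0,"gripper":1},
    {"dx":0,"dy":0,"dz":0,"ax":0,"ay":0,"az":0,"gripper":1}
  ]
}}

```text
clock: 37.35
eef_pos: [478.1, 152.5, 147.9]
eef_rot: [3.141, 0.0, 1.57]
wrist_force: [-0.7, 0.5, -1.1]
finger_gap: 39.6
finger_force: 25.0
```

Run:
```python
from h import *
c=cams.camera('wrist'); save(c,'w13.png'); to((477.6,153.7,48),90); tubes(c)
S=cams.camera('side'); save(S,'side13.png')
```

```text
tcp [478.1 152.2 147.8] rpy [180.    0.   89.9] gap 39.7 F [-0.2 -0.4 -1.8] t 37.4
shift [ 0.039 -0.013  2.495] ('az', np.float64(-0.009))
red 4526 [318.5, 305.5] (90, 90) [477.4, 89.0]
red 576 [318.0, 229.0] (59, 51) [477.0, 156.2]
yellow 2622 [448.0, 469.5] (225, 20) [605.8, -88.5]
yellow 797 [424.5, 404.0] (22, 79) [576.0, -10.9]
yellow 733 [184.5, 474.5] (114, 10) [343.4, -94.6]
green 547 [322.0, 75.5] (63, 66) [480.1, 273.0]
blue 728 [574.5, 459.5] (48, 32) [734.0, -80.6]
blue 663 [320.0, 157.5] (61, 62) [478.6, 213.1]
```

Held red appears about 2 mm further along +x_t than yellow did, so I compensate: TCP target (477.7,152.0).

{"op": "jog_arm", "data": {
  "commands": [
    {"dx":-0.005,"dy":-0.01,"dz":0.83,"ax":0,"ay":0,"az":0,"gripper":1},
    {"dx":0,"dy":0,"dz":0.83,"ax":0,"ay":0,"az":0,"gripper":1},
    {"dx":0,"dy":0,"dz":0.83,"ax":0,"ay":0,"az":0,"gripper":1},
    {"dx":0,"dy":0,"dz":0,"ax":0,"ay":0,"az":0,"gripper":1},
    {"dx":0,"dy":0,"dz":0.05,"ax":0,"ay":0,"az":0,"gripper":1},
    {"dx":0,"dy":0,"dz":0.05,"ax":0,"ay":0,"az":0,"gripper":1},
    {"dx":0,"dy":0,"dz":0.05,"ax":0,"ay":0,"az":0,"gripper":1}
  ]
}}

```text
clock: 38.33
eef_pos: [478.2, 152.7, 42.5]
eef_rot: [3.14, -0.0, 1.57]
wrist_force: [-0.2, 1.0, -0.6]
finger_gap: 39.5
finger_force: 25.0
```

{"op": "jog_arm", "data": {
  "commands": [
    {"dx":0,"dy":0,"dz":0.05,"ax":0,"ay":0,"az":0,"gripper":1},
    {"dx":0,"dy":0,"dz":0.05,"ax":0,"ay":0,"az":0,"gripper":1}
  ]
}}

```text
clock: 38.58
eef_pos: [477.8, 152.5, 37.9]
eef_rot: [3.141, 0.0, 1.57]
wrist_force: [-0.1, -2.4, 0.6]
finger_gap: 39.3
finger_force: 25.0
```

{"op": "jog_arm", "data": {
  "commands": [
    {"dx":-0.01,"dy":0,"dz":0.1,"ax":0,"ay":0,"az":0,"gripper":1},
    {"dx":0,"dy":0,"dz":0.1,"ax":0,"ay":0,"az":0,"gripper":1},
    {"dx":0,"dy":0,"dz":0.1,"ax":0,"ay":0,"az":0,"gripper":1},
    {"dx":0,"dy":0,"dz":0.09,"ax":0,"ay":0,"az":0,"gripper":1},
    {"dx":0,"dy":0,"dz":0,"ax":0,"ay":0,"az":0,"gripper":1}
  ]
}}

```text
clock: 39.2
eef_pos: [477.6, 152.2, 21.9]
eef_rot: [-3.141, 0.0, 1.57]
wrist_force: [-0.1, -1.7, -1.3]
finger_gap: 39.1
finger_force: 25.0
```

{"op": "jog_arm", "data": {
  "commands": [
    {"dx":0,"dy":0,"dz":0.04,"ax":0,"ay":0,"az":0,"gripper":1},
    {"dx":0,"dy":0,"dz":0,"ax":0,"ay":0,"az":0,"gripper":1}
  ]
}}

```text
clock: 39.45
eef_pos: [477.8, 152.3, 20.6]
eef_rot: [3.142, -0.0, 1.57]
wrist_force: [0.3, -1.2, -2.4]
finger_gap: 39.4
finger_force: 25.0
```

{"op": "jog_arm", "data": {
  "commands": [
    {"dx":0,"dy":0,"dz":0.04,"ax":0,"ay":0,"az":0,"gripper":1},
    {"dx":0,"dy":0,"dz":0,"ax":0,"ay":0,"az":0,"gripper":1}
  ]
}}

```text
clock: 39.7
eef_pos: [477.9, 152.2, 19.6]
eef_rot: [3.141, 0.0, 1.57]
wrist_force: [-2.4, -3.7, 6.2]
finger_gap: 40.0
finger_force: 25.0
```

Red is seated. Release and go to green.

{"op": "jog_arm", "data": {
  "commands": [
    {"dx":0,"dy":0,"dz":0,"ax":0,"ay":0,"az":0,"gripper":0.4},
    {"dx":0,"dy":0,"dz":0,"ax":0,"ay":0,"az":0,"gripper":0.4},
    {"dx":0,"dy":0,"dz":0,"ax":0,"ay":0,"az":0,"gripper":0.4},
    {"dx":0,"dy":0,"dz":-0.5,"ax":0,"ay":0,"az":0,"gripper":0.4},
    {"dx":0,"dy":0,"dz":-1,"ax":0,"ay":0,"az":0,"gripper":0.2},
    {"dx":0,"dy":0,"dz":-1,"ax":0,"ay":0,"az":0,"gripper":0},
    {"dx":0,"dy":0,"dz":-1,"ax":0,"ay":0,"az":0,"gripper":0},
    {"dx":0,"dy":0,"dz":-1,"ax":0,"ay":0,"az":-0.3,"gripper":0}
  ]
}}

```text
clock: 40.7
eef_pos: [477.6, 152.3, 200.4]
eef_rot: [3.141, -0.0, 1.623]
wrist_force: [-0.8, 0.8, 0.4]
finger_gap: 92.3
finger_force: 0.0
```

{"op": "jog_arm", "data": {
  "commands": [
    {"dx":-0.87,"dy":0.21,"dz":0,"ax":0,"ay":0,"az":0,"gripper":0},
    {"dx":-0.87,"dy":0.21,"dz":0,"ax":0,"ay":0,"az":0,"gripper":0},
    {"dx":-0.87,"dy":0.21,"dz":0,"ax":0,"ay":0,"az":0,"gripper":0},
    {"dx":-0.87,"dy":0.21,"dz":0,"ax":0,"ay":0,"az":0,"gripper":0},
    {"dx":-0.87,"dy":0.22,"dz":0,"ax":0,"ay":0,"az":0,"gripper":0},
    {"dx":-0.87,"dy":0.22,"dz":0,"ax":0,"ay":0,"az":0,"gripper":0},
    {"dx":-0.87,"dy":0.22,"dz":0,"ax":0,"ay":0,"az":0,"gripper":0},
    {"dx":-0.87,"dy":0.22,"dz":0,"ax":0,"ay":0,"az":0,"gripper":0},
    {"dx":0,"dy":0,"dz":0,"ax":0,"ay":0,"az":0,"gripper":0},
    {"dx":0,"dy":0,"dz":0,"ax":0,"ay":0,"az":0,"gripper":0}
  ]
}}

```text
clock: 41.95
eef_pos: [560.6, -121.7, 198.9]
eef_rot: [-3.141, -0.0, 1.622]
wrist_force: [-1.3, 0.1, -0.5]
finger_gap: 94.1
finger_force: 0.0
```

Run:
```python
from h import *
look('green','w14.png')
S=cams.camera('side'); b=blobs(S,'blue',(300,260,420,340)); print(b[:2])
for q in b[:1]:
  X,Y=[int(v) for v in q[1]]; m=S['image'].min(2)
  for r in range(Y-4,Y+24,2): print(r,X-20,m[r,X-20:X+22:2].tolist())
```

```text
(884, [320.1, 222.9], [200, 163, 42, 42]) [ 561.7 -120.8   50. ]
tcp [ 560.6 -121.4  199. ] rpy [-180.   -0.   93.] gap 93.7 F [ 0.3 -0.5  0.6] t 42.0
shift [-0.024  0.029  4.701] 
target [ 561.8 -122.3]
ctr36 [320.5 220.3]
237 [134, 132, 134, 111, 52, 48, 47, 42, 39, 40, 39, 43, 46, 47, 50, 108, 136, 136, 138]
239 [135, 135, 137, 131, 84, 49, 47, 47, 46, 45, 45, 47, 47, 47, 76, 130, 134, 136, 139]
241 [134, 138, 136, 134, 123, 74, 48, 48, 48, 48, 48, 48, 49, 68, 118, 136, 134, 138, 139]
243 [135, 138, 138, 138, 139, 121, 73, 54, 49, 49, 49, 52, 82, 119, 135, 138, 138, 139, 140]
245 [137, 141, 140, 140, 143, 138, 122, 106, 87, 82, 87, 99, 128, 136, 136, 138, 140, 138, 139]
247 [137, 142, 139, 135, 138, 136, 133, 130, 140, 136, 130, 131, 137, 137, 136, 138, 138, 137, 139]
249 [135, 140, 134, 133, 135, 134, 135, 134, 147, 143, 135, 135, 136, 137, 138, 140, 139, 139, 138]
251 [134, 136, 131, 133, 133, 133, 135, 134, 138, 137, 135, 137, 136, 137, 138, 141, 140, 141, 140]
253 [133, 134, 132, 134, 133, 134, 135, 133, 137, 136, 135, 136, 136, 138, 138, 141, 141, 143, 139]
255 [135, 135, 134
[... 1004 characters left out ...]
1, 4, 6, 4, 0, 0, 147, 125, 130, 128, 130, 124]
310 337 [128, 125, 129, 134, 125, 137, 55, 14, 0, 8, 0, 0, 132, 148, 47, 134, 126, 127, 126, 133, 127]
312 337 [118, 121, 120, 129, 129, 128, 140, 44, 40, 15, 7, 16, 47, 161, 55, 130, 123, 123, 122, 133, 123]
314 337 [127, 115, 119, 123, 125, 127, 133, 87, 44, 32, 32, 49, 32, 59, 146, 128, 132, 125, 125, 127, 129]
316 337 [127, 121, 125, 122, 125, 136, 122, 131, 139, 66, 64, 86, 53, 47, 138, 124, 128, 124, 133, 130, 119]
318 337 [125, 120, 126, 125, 127, 128, 117, 121, 122, 137, 137, 127, 132, 135, 135, 131, 123, 126, 122, 137, 126]
320 337 [131, 132, 122, 122, 130, 122, 123, 124, 133, 122, 133, 134, 135, 121, 125, 122, 128, 119, 120, 128, 125]
```

{"op": "jog_arm", "data": {
  "commands": [
    {"dx":-0.02,"dy":0.03,"dz":0,"ax":0,"ay":0,"az":0,"gripper":0},
    {"dx":0,"dy":0,"dz":0.94,"ax":0,"ay":0,"az":0,"gripper":0},
    {"dx":0,"dy":0,"dz":0.94,"ax":0,"ay":0,"az":0,"gripper":0},
    {"dx":0,"dy":0,"dz":0.94,"ax":0,"ay":0,"az":0,"gripper":0},
    {"dx":0,"dy":0,"dz":0.94,"ax":0,"ay":0,"az":0,"gripper":0},
    {"dx":0,"dy":0,"dz":0.94,"ax":0,"ay":0,"az":0,"gripper":0}
  ]
}}

```text
clock: 42.8
eef_pos: [562.1, -122.6, 10.1]
eef_rot: [3.141, 0.0, 1.623]
wrist_force: [0.7, 0.6, -0.2]
finger_gap: 94.2
finger_force: 0.0
```

{"op": "jog_arm", "data": {
  "commands": [
    {"dx":0,"dy":0,"dz":0,"ax":0,"ay":0,"az":0,"gripper":1},
    {"dx":0,"dy":0,"dz":0,"ax":0,"ay":0,"az":0,"gripper":1},
    {"dx":0,"dy":0,"dz":0,"ax":0,"ay":0,"az":0,"gripper":1},
    {"dx":0,"dy":0,"dz":0,"ax":0,"ay":0,"az":0,"gripper":1},
    {"dx":0,"dy":0,"dz":0,"ax":0,"ay":0,"az":0,"gripper":1},
    {"dx":0,"dy":0,"dz":0,"ax":0,"ay":0,"az":0,"gripper":1},
    {"dx":0,"dy":0,"dz":0,"ax":0,"ay":0,"az":0,"gripper":1}
  ]
}}

```text
clock: 43.68
eef_pos: [562.1, -123.0, 11.2]
eef_rot: [3.141, 0.0, 1.622]
wrist_force: [-0.9, -0.2, 1.6]
finger_gap: 39.4
finger_force: 25.0
```

{"op": "jog_arm", "data": {
  "commands": [
    {"dx":0,"dy":0,"dz":-0.4,"ax":0,"ay":0,"az":0,"gripper":1},
    {"dx":0,"dy":0,"dz":-1,"ax":0,"ay":0,"az":0,"gripper":1},
    {"dx":0,"dy":0,"dz":-1,"ax":0,"ay":0,"az":0,"gripper":1},
    {"dx":0,"dy":0,"dz":-1,"ax":0,"ay":0,"az":0.23,"gripper":1}
  ]
}}

```text
clock: 44.18
eef_pos: [561.8, -123.0, 149.3]
eef_rot: [3.141, 0.0, 1.581]
wrist_force: [0.2, 0.3, -1.8]
finger_gap: 39.6
finger_force: 25.0
```

{"op": "jog_arm", "data": {
  "commands": [
    {"dx":0.96,"dy":-0.19,"dz":0,"ax":0,"ay":0,"az":0,"gripper":1},
    {"dx":0.96,"dy":-0.19,"dz":0,"ax":0,"ay":0,"az":0,"gripper":1},
    {"dx":0.96,"dy":-0.19,"dz":0,"ax":0,"ay":0,"az":0,"gripper":1},
    {"dx":0.96,"dy":-0.19,"dz":0,"ax":0,"ay":0,"az":0,"gripper":1},
    {"dx":0.96,"dy":-0.19,"dz":0,"ax":0,"ay":0,"az":0,"gripper":1},
    {"dx":0.96,"dy":-0.19,"dz":0,"ax":0,"ay":0,"az":0,"gripper":1},
    {"dx":0.96,"dy":-0.19,"dz":0,"ax":0,"ay":0,"az":0,"gripper":1},
    {"dx":0.96,"dy":-0.19,"dz":0,"ax":0,"ay":0,"az":0,"gripper":1},
    {"dx":0.96,"dy":-0.19,"dz":0,"ax":0,"ay":0,"az":0,"gripper":1},
    {"dx":0.96,"dy":-0.19,"dz":0,"ax":0,"ay":0,"az":0,"gripper":1}
  ]
}}

```text
clock: 45.42
eef_pos: [481.3, 261.3, 148.0]
eef_rot: [3.141, -0.0, 1.582]
wrist_force: [0.9, 0.4, -2.4]
finger_gap: 39.5
finger_force: 25.0
```

{"op": "jog_arm", "data": {
  "commands": [
    {"dx":0.28,"dy":-0.03,"dz":0,"ax":0,"ay":0,"az":0,"gripper":1},
    {"dx":0,"dy":0,"dz":0,"ax":0,"ay":0,"az":0,"gripper":1},
    {"dx":0,"dy":0,"dz":0,"ax":0,"ay":0,"az":0,"gripper":1}
  ]
}}

```text
clock: 45.8
eef_pos: [480.7, 270.4, 147.2]
eef_rot: [3.142, 0.0, 1.581]
wrist_force: [0.1, 0.3, -1.5]
finger_gap: 39.3
finger_force: 25.0
```

Run:
```python
from h import *
c=cams.camera('wrist'); save(c,'w15.png'); to((480.0,273.8,48),90.7)
print(blobs(c,'green',(240,190,400,400),90,40)[:3]); tubes(c)
D=cams.camera('side'); q=onz(D,(363,311.3),33)[:2]-np.array([584.2,-269.7]); print('blue lug',q,np.hypot(*q),np.degrees(np.arctan2(q[1],q[0]))+90)
```

```text
tcp [480.7 270.3 147.2] rpy [180.    0.   90.6] gap 39.3 F [-0.6  0.3 -1.8] t 45.9
shift [ 0.087 -0.017  2.481] ('az', np.float64(-0.013))
[(4186, [319.3, 305.7], [35, 73, 88, 90]), (398, [319.3, 226.3], [50, 13, 58, 52])]
red 1225 [313.5, 365.0] (54, 39) [476.8, 149.3]
yellow 2754 [430.0, 469.5] (261, 20) [592.8, 31.7]
yellow 848 [424.5, 404.5] (22, 80) [580.3, 108.0]
yellow 848 [311.5, 439.0] (48, 31) [475.4, 68.5]
green 4186 [318.5, 307.5] (88, 90) [480.7, 205.3]
green 398 [318.5, 228.5] (58, 52) [480.0, 274.6]
blue 1125 [321.5, 310.0] (38, 41) [483.3, 203.0]
blue 326 [313.5, 374.5] (24, 16) [476.9, 139.5]
blue 279 [311.5, 434.5] (22, 18) [475.4, 73.7]
blue lug [  5.01246753 -21.85565475] 22.423079072077314 12.917072350898977
```

{"op": "jog_arm", "data": {
  "commands": [
    {"dx":0.05,"dy":-0.015,"dz":0.83,"ax":0,"ay":0,"az":0,"gripper":1},
    {"dx":0,"dy":0,"dz":0.83,"ax":0,"ay":0,"az":0,"gripper":1},
    {"dx":0,"dy":0,"dz":0.83,"ax":0,"ay":0,"az":0,"gripper":1},
    {"dx":0,"dy":0,"dz":0,"ax":0,"ay":0,"az":0,"gripper":1},
    {"dx":0,"dy":0,"dz":0.05,"ax":0,"ay":0,"az":0,"gripper":1},
    {"dx":0,"dy":0,"dz":0.05,"ax":0,"ay":0,"az":0,"gripper":1},
    {"dx":0,"dy":0,"dz":0.05,"ax":0,"ay":0,"az":0,"gripper":1}
  ]
}}

```text
clock: 46.78
eef_pos: [480.1, 273.4, 42.2]
eef_rot: [3.14, -0.001, 1.582]
wrist_force: [0.4, -0.5, -0.4]
finger_gap: 39.2
finger_force: 25.0
```

{"op": "jog_arm", "data": {
  "commands": [
    {"dx":0,"dy":0,"dz":0.05,"ax":0,"ay":0,"az":0,"gripper":1},
    {"dx":0,"dy":0,"dz":0.05,"ax":0,"ay":0,"az":0,"gripper":1}
  ]
}}

```text
clock: 47.02
eef_pos: [480.1, 273.1, 37.7]
eef_rot: [3.141, 0.0, 1.582]
wrist_force: [1.8, -4.2, 1.9]
finger_gap: 39.4
finger_force: 25.0
```

{"op": "jog_arm", "data": {
  "commands": [
    {"dx":-0.02,"dy":0.005,"dz":0.1,"ax":0,"ay":0,"az":0,"gripper":1},
    {"dx":0,"dy":0,"dz":0.1,"ax":0,"ay":0,"az":0,"gripper":1},
    {"dx":0,"dy":0,"dz":0.1,"ax":0,"ay":0,"az":0,"gripper":1},
    {"dx":0,"dy":0,"dz":0.09,"ax":0,"ay":0,"az":0,"gripper":1},
    {"dx":0,"dy":0,"dz":0,"ax":0,"ay":0,"az":0,"gripper":1}
  ]
}}

```text
clock: 47.65
eef_pos: [479.9, 272.5, 21.4]
eef_rot: [-3.141, 0.0, 1.582]
wrist_force: [3.7, -1.7, -2.6]
finger_gap: 39.4
finger_force: 25.0
```

{"op": "jog_arm", "data": {
  "commands": [
    {"dx":0,"dy":0,"dz":0.05,"ax":0,"ay":0,"az":0,"gripper":1},
    {"dx":0,"dy":0,"dz":0,"ax":0,"ay":0,"az":0,"gripper":1}
  ]
}}

```text
clock: 47.9
eef_pos: [480.0, 272.5, 19.8]
eef_rot: [-3.142, -0.0, 1.582]
wrist_force: [3.3, -2.4, -2.2]
finger_gap: 39.5
finger_force: 25.0
```

{"op": "jog_arm", "data": {
  "commands": [
    {"dx":0,"dy":0.01,"dz":0.04,"ax":0,"ay":0,"az":0,"gripper":1},
    {"dx":0,"dy":0,"dz":0,"ax":0,"ay":0,"az":0,"gripper":1}
  ]
}}

```text
clock: 48.15
eef_pos: [480.2, 272.5, 19.2]
eef_rot: [-3.141, 0.0, 1.582]
wrist_force: [-4.6, -4.9, 12.9]
finger_gap: 39.6
finger_force: 25.0
```

Green is seated. On to blue at its new place.

{"op": "jog_arm", "data": {
  "commands": [
    {"dx":0,"dy":0,"dz":0,"ax":0,"ay":0,"az":0,"gripper":0.4},
    {"dx":0,"dy":0,"dz":0,"ax":0,"ay":0,"az":0,"gripper":0.4},
    {"dx":0,"dy":0,"dz":0,"ax":0,"ay":0,"az":0,"gripper":0.4},
    {"dx":0,"dy":0,"dz":-0.5,"ax":0,"ay":0,"az":0,"gripper":0.4},
    {"dx":0,"dy":0,"dz":-1,"ax":0,"ay":0,"az":0,"gripper":0.2},
    {"dx":0,"dy":0,"dz":-1,"ax":0,"ay":0,"az":0,"gripper":0},
    {"dx":0,"dy":0,"dz":-1,"ax":0,"ay":0,"az":-0.6,"gripper":0},
    {"dx":0,"dy":0,"dz":-1,"ax":0,"ay":0,"az":-0.63,"gripper":0}
  ]
}}

```text
clock: 49.15
eef_pos: [480.2, 272.5, 199.6]
eef_rot: [-3.142, -0.0, 1.8]
wrist_force: [0.6, -0.1, -0.5]
finger_gap: 92.1
finger_force: 0.0
```

{"op": "jog_arm", "data": {
  "commands": [
    {"dx":-0.98,"dy":-0.04,"dz":0,"ax":0,"ay":0,"az":0,"gripper":0},
    {"dx":-0.98,"dy":-0.04,"dz":0,"ax":0,"ay":0,"az":0,"gripper":0},
    {"dx":-0.98,"dy":-0.04,"dz":0,"ax":0,"ay":0,"az":0,"gripper":0},
    {"dx":-0.98,"dy":-0.04,"dz":0,"ax":0,"ay":0,"az":0,"gripper":0},
    {"dx":-0.98,"dy":-0.04,"dz":0,"ax":0,"ay":0,"az":0,"gripper":0},
    {"dx":-0.98,"dy":-0.04,"dz":0,"ax":0,"ay":0,"az":0,"gripper":0},
    {"dx":-0.98,"dy":-0.04,"dz":0,"ax":0,"ay":0,"az":0,"gripper":0},
    {"dx":-0.98,"dy":-0.04,"dz":0,"ax":0,"ay":0,"az":0,"gripper":0},
    {"dx":-0.98,"dy":-0.04,"dz":0,"ax":0,"ay":0,"az":0,"gripper":0},
    {"dx":-0.98,"dy":-0.04,"dz":0,"ax":0,"ay":0,"az":0,"gripper":0}
  ]
}}

```text
clock: 50.4
eef_pos: [552.6, -114.3, 198.2]
eef_rot: [3.142, -0.0, 1.797]
wrist_force: [0.3, 0.6, -0.0]
finger_gap: 94.3
finger_force: 0.0
```

{"op": "jog_arm", "data": {
  "commands": [
    {"dx":-0.98,"dy":-0.03,"dz":0,"ax":0,"ay":0,"az":0,"gripper":0},
    {"dx":-0.98,"dy":-0.03,"dz":0,"ax":0,"ay":0,"az":0,"gripper":0},
    {"dx":-0.98,"dy":-0.03,"dz":0,"ax":0,"ay":0,"az":0,"gripper":0},
    {"dx":-0.98,"dy":-0.03,"dz":0,"ax":0,"ay":0,"az":0,"gripper":0},
    {"dx":0,"dy":0,"dz":0,"ax":0,"ay":0,"az":0,"gripper":0},
    {"dx":0,"dy":0,"dz":0,"ax":0,"ay":0,"az":0,"gripper":0}
  ]
}}

```text
clock: 51.15
eef_pos: [582.9, -266.4, 198.0]
eef_rot: [-3.141, -0.001, 1.797]
wrist_force: [0.5, 0.7, 0.7]
finger_gap: 94.0
finger_force: 0.0
```

Run:
```python
from h import *
look('blue','w16.png')
```

```text
(1004, [319.1, 223.3], [198, 162, 43, 44]) [ 582.5 -265.3   50. ]
tcp [ 583.  -266.1  198.3] rpy [-180.   -0.  103.] gap 93.8 F [ 0.5 -0.2  0.5] t 51.2
shift [-0.016 -0.007  4.682] 
target [ 582.8 -266.8]
ctr36 [318.9 220.4]
238 [138, 137, 138, 120, 49, 44, 43, 42, 39, 39, 39, 41, 43, 43, 51, 119, 138, 138, 134]
240 [137, 137, 140, 136, 87, 45, 44, 44, 43, 42, 43, 43, 42, 44, 85, 134, 137, 139, 135]
242 [138, 135, 137, 139, 130, 80, 45, 44, 44, 44, 44, 43, 47, 81, 127, 136, 138, 141, 136]
244 [139, 136, 136, 136, 135, 129, 82, 61, 47, 46, 48, 53, 89, 135, 135, 136, 138, 141, 140]
246 [138, 136, 135, 134, 134, 135, 134, 119, 103, 91, 95, 114, 132, 138, 135, 135, 138, 141, 142]
248 [135, 132, 133, 134, 135, 137, 138, 133, 145, 141, 127, 137, 137, 136, 133, 135, 142, 143, 140]
250 [135, 134, 136, 136, 136, 138, 136, 132, 147, 145, 133, 138, 138, 134, 133, 136, 140, 139, 137]
252 [135, 135, 139, 135, 134, 138, 138, 138, 137, 135, 136, 139, 139, 135, 136, 137, 136, 138, 137]
254 [134, 133, 138, 132, 132, 140, 141, 143, 134, 133, 134, 136, 138, 136, 137, 137, 135, 138, 139]
256 [136, 137, 141, 135, 136, 141, 140, 143, 137, 136, 133, 135, 135, 137, 136, 139, 139, 138, 138]
258 [136, 139, 143, 138, 137, 138, 139, 143, 140, 140, 137, 135, 136, 135, 134, 141, 142, 137, 138]
```

{"op": "jog_arm", "data": {
  "commands": [
    {"dx":-0.01,"dy":-0.01,"dz":0,"ax":0,"ay":0,"az":0,"gripper":0},
    {"dx":0,"dy":0,"dz":0.94,"ax":0,"ay":0,"az":0,"gripper":0},
    {"dx":0,"dy":0,"dz":0.94,"ax":0,"ay":0,"az":0,"gripper":0},
    {"dx":0,"dy":0,"dz":0.94,"ax":0,"ay":0,"az":0,"gripper":0},
    {"dx":0,"dy":0,"dz":0.94,"ax":0,"ay":0,"az":0,"gripper":0},
    {"dx":0,"dy":0,"dz":0.92,"ax":0,"ay":0,"az":0,"gripper":0}
  ]
}}

```text
clock: 51.95
eef_pos: [582.8, -266.8, 10.2]
eef_rot: [3.141, 0.0, 1.797]
wrist_force: [0.2, 0.2, 0.1]
finger_gap: 93.8
finger_force: 0.0
```

{"op": "jog_arm", "data": {
  "commands": [
    {"dx":0,"dy":0,"dz":0,"ax":0,"ay":0,"az":0,"gripper":1},
    {"dx":0,"dy":0,"dz":0,"ax":0,"ay":0,"az":0,"gripper":1},
    {"dx":0,"dy":0,"dz":0,"ax":0,"ay":0,"az":0,"gripper":1},
    {"dx":0,"dy":0,"dz":0,"ax":0,"ay":0,"az":0,"gripper":1},
    {"dx":0,"dy":0,"dz":0,"ax":0,"ay":0,"az":0,"gripper":1},
    {"dx":0,"dy":0,"dz":0,"ax":0,"ay":0,"az":0,"gripper":1},
    {"dx":0,"dy":0,"dz":0,"ax":0,"ay":0,"az":0,"gripper":1}
  ]
}}

```text
clock: 52.82
eef_pos: [582.8, -267.5, 11.3]
eef_rot: [3.141, 0.0, 1.797]
wrist_force: [1.6, -0.5, 2.6]
finger_gap: 39.0
finger_force: 25.0
```

{"op": "jog_arm", "data": {
  "commands": [
    {"dx":0,"dy":0,"dz":-0.4,"ax":0,"ay":0,"az":0,"gripper":1},
    {"dx":0,"dy":0,"dz":-1,"ax":0,"ay":0,"az":0,"gripper":1},
    {"dx":0,"dy":0,"dz":-1,"ax":0,"ay":0,"az":0.64,"gripper":1},
    {"dx":0,"dy":0,"dz":-1,"ax":0,"ay":0,"az":0.64,"gripper":1}
  ]
}}

```text
clock: 53.32
eef_pos: [582.5, -267.4, 149.3]
eef_rot: [3.141, 0.0, 1.57]
wrist_force: [-0.2, -0.1, -1.2]
finger_gap: 39.5
finger_force: 24.9
```

{"op": "jog_arm", "data": {
  "commands": [
    {"dx":0.92,"dy":-0.2,"dz":0,"ax":0,"ay":0,"az":0,"gripper":1},
    {"dx":0.92,"dy":-0.2,"dz":0,"ax":0,"ay":0,"az":0,"gripper":1},
    {"dx":0.92,"dy":-0.2,"dz":0,"ax":0,"ay":0,"az":0,"gripper":1},
    {"dx":0.92,"dy":-0.2,"dz":0,"ax":0,"ay":0,"az":0,"gripper":1},
    {"dx":0.92,"dy":-0.2,"dz":0,"ax":0,"ay":0,"az":0,"gripper":1},
    {"dx":0.92,"dy":-0.2,"dz":0,"ax":0,"ay":0,"az":0,"gripper":1},
    {"dx":0.92,"dy":-0.2,"dz":0,"ax":0,"ay":0,"az":0,"gripper":1},
    {"dx":0.92,"dy":-0.2,"dz":0,"ax":0,"ay":0,"az":0,"gripper":1},
    {"dx":0.92,"dy":-0.2,"dz":0,"ax":0,"ay":0,"az":0,"gripper":1},
    {"dx":0.92,"dy":-0.2,"dz":0,"ax":0,"ay":0,"az":0,"gripper":1}
  ]
}}

```text
clock: 54.58
eef_pos: [501.4, 101.4, 148.0]
eef_rot: [3.141, -0.0, 1.573]
wrist_force: [0.1, 0.1, -3.0]
finger_gap: 39.4
finger_force: 24.9
```

{"op": "jog_arm", "data": {
  "commands": [
    {"dx":0.92,"dy":-0.19,"dz":0,"ax":0,"ay":0,"az":0,"gripper":1},
    {"dx":0.92,"dy":-0.19,"dz":0,"ax":0,"ay":0,"az":0,"gripper":1},
    {"dx":0.93,"dy":-0.18,"dz":0,"ax":0,"ay":0,"az":0,"gripper":1},
    {"dx":0,"dy":0,"dz":0,"ax":0,"ay":0,"az":0,"gripper":1},
    {"dx":0,"dy":0,"dz":0,"ax":0,"ay":0,"az":0,"gripper":1}
  ]
}}

```text
clock: 55.2
eef_pos: [479.2, 210.7, 147.5]
eef_rot: [3.141, 0.0, 1.573]
wrist_force: [-0.3, 0.1, -1.9]
finger_gap: 39.5
finger_force: 24.9
```

Run:
```python
from h import *
c=cams.camera('wrist'); save(c,'w17.png'); to((478.9,212.3,48),90.2); tubes(c,(200,0,440,380))
```

```text
tcp [479.3 210.3 147.4] rpy [180.    0.   90.1] gap 39.7 F [-0.1  0.9 -2.1] t 55.2
shift [ 0.049 -0.01   2.485] ('az', np.float64(-0.01))
yellow 1038 [314.5, 363.5] (54, 32) [475.3, 91.0]
yellow 163 [421.5, 372.0] (16, 15) [572.1, 82.1]
yellow 57 [215.5, 374.5] (14, 10) [385.5, 79.1]
green 2039 [320.5, 154.5] (60, 60) [480.0, 273.6]
blue 5919 [318.5, 308.5] (90, 90) [478.7, 144.6]
blue 572 [320.0, 156.5] (27, 28) [479.6, 272.1]
blue 535 [318.0, 229.0] (59, 53) [478.2, 214.4]
```

{"op": "jog_arm", "data": {
  "commands": [
    {"dx":0.046,"dy":-0.01,"dz":0.83,"ax":0,"ay":0,"az":0,"gripper":1},
    {"dx":0,"dy":0,"dz":0.83,"ax":0,"ay":0,"az":0,"gripper":1},
    {"dx":0,"dy":0,"dz":0.83,"ax":0,"ay":0,"az":0,"gripper":1},
    {"dx":0,"dy":0,"dz":0,"ax":0,"ay":0,"az":0,"gripper":1},
    {"dx":0,"dy":0,"dz":0.05,"ax":0,"ay":0,"az":0,"gripper":1},
    {"dx":0,"dy":0,"dz":0.05,"ax":0,"ay":0,"az":0,"gripper":1},
    {"dx":0,"dy":0,"dz":0.05,"ax":0,"ay":0,"az":0,"gripper":1}
  ]
}}

```text
clock: 56.12
eef_pos: [479.1, 213.0, 42.1]
eef_rot: [3.14, -0.0, 1.573]
wrist_force: [-0.1, 0.1, -1.2]
finger_gap: 39.3
finger_force: 24.9
```

{"op": "jog_arm", "data": {
  "commands": [
    {"dx":0,"dy":0,"dz":0.05,"ax":0,"ay":0,"az":0,"gripper":1},
    {"dx":0,"dy":0,"dz":0.05,"ax":0,"ay":0,"az":0,"gripper":1}
  ]
}}

```text
clock: 56.38
eef_pos: [478.8, 212.9, 37.4]
eef_rot: [3.141, -0.0, 1.573]
wrist_force: [0.6, -0.6, -1.2]
finger_gap: 39.5
finger_force: 24.9
```

{"op": "jog_arm", "data": {
  "commands": [
    {"dx":-0.005,"dy":0,"dz":0.1,"ax":0,"ay":0,"az":0,"gripper":1},
    {"dx":0,"dy":0,"dz":0.1,"ax":0,"ay":0,"az":0,"gripper":1},
    {"dx":0,"dy":0,"dz":0.1,"ax":0,"ay":0,"az":0,"gripper":1},
    {"dx":0,"dy":0,"dz":0.09,"ax":0,"ay":0,"az":0,"gripper":1},
    {"dx":0,"dy":0,"dz":0.05,"ax":0,"ay":0,"az":0,"gripper":1},
    {"dx":0,"dy":0,"dz":0,"ax":0,"ay":0,"az":0,"gripper":1}
  ]
}}

```text
clock: 57.12
eef_pos: [478.7, 212.7, 19.8]
eef_rot: [-3.142, 0.0, 1.573]
wrist_force: [0.0, 0.4, -1.9]
finger_gap: 39.1
finger_force: 24.9
```

{"op": "jog_arm", "data": {
  "commands": [
    {"dx":0,"dy":0,"dz":0.03,"ax":0,"ay":0,"az":0,"gripper":1},
    {"dx":0,"dy":0,"dz":0,"ax":0,"ay":0,"az":0,"gripper":1}
  ]
}}

```text
clock: 57.38
eef_pos: [478.9, 212.8, 19.3]
eef_rot: [3.141, -0.0, 1.573]
wrist_force: [-2.9, -1.6, 6.3]
finger_gap: 39.7
finger_force: 24.9
```

Blue is seated. I release, rise and turn for the lid, then check the case from above.

{"op": "jog_arm", "data": {
  "commands": [
    {"dx":0,"dy":0,"dz":0,"ax":0,"ay":0,"az":0,"gripper":0.4},
    {"dx":0,"dy":0,"dz":0,"ax":0,"ay":0,"az":0,"gripper":0.4},
    {"dx":0,"dy":0,"dz":0,"ax":0,"ay":0,"az":0,"gripper":0.4},
    {"dx":0,"dy":0,"dz":-0.5,"ax":0,"ay":0,"az":0,"gripper":0.4},
    {"dx":0,"dy":0,"dz":-1,"ax":0,"ay":0,"az":0,"gripper":0.2},
    {"dx":0,"dy":0,"dz":-1,"ax":0,"ay":0,"az":0,"gripper":0},
    {"dx":0,"dy":0,"dz":-1,"ax":0,"ay":0,"az":0,"gripper":0},
    {"dx":0,"dy":0,"dz":-1,"ax":0,"ay":0,"az":0,"gripper":0},
    {"dx":0,"dy":0,"dz":-1,"ax":0,"ay":0,"az":0,"gripper":0}
  ]
}}

```text
clock: 58.5
eef_pos: [478.6, 212.6, 240.0]
eef_rot: [3.141, 0.0, 1.573]
wrist_force: [-0.3, 0.0, -0.7]
finger_gap: 93.9
finger_force: 0.0
```

{"op": "jog_arm", "data": {
  "commands": [
    {"dx":0,"dy":0,"dz":0,"ax":0,"ay":0,"az":-0.98,"gripper":0},
    {"dx":0,"dy":0,"dz":0,"ax":0,"ay":0,"az":-0.98,"gripper":0},
    {"dx":0,"dy":0,"dz":0,"ax":0,"ay":0,"az":-0.98,"gripper":0},
    {"dx":0,"dy":0,"dz":0,"ax":0,"ay":0,"az":-0.98,"gripper":0},
    {"dx":0,"dy":0,"dz":0,"ax":0,"ay":0,"az":-0.98,"gripper":0},
    {"dx":0,"dy":0,"dz":0,"ax":0,"ay":0,"az":-0.98,"gripper":0},
    {"dx":0,"dy":0,"dz":0,"ax":0,"ay":0,"az":-0.98,"gripper":0},
    {"dx":0,"dy":0,"dz":0,"ax":0,"ay":0,"az":-0.98,"gripper":0},
    {"dx":0,"dy":0,"dz":0,"ax":0,"ay":0,"az":-1.0,"gripper":0},
    {"dx":0,"dy":-0.75,"dz":0,"ax":0,"ay":0,"az":0,"gripper":0}
  ]
}}

```text
clock: 59.75
eef_pos: [477.8, 183.2, 238.4]
eef_rot: [3.142, -0.0, 3.121]
wrist_force: [0.5, -0.6, -0.3]
finger_gap: 94.4
finger_force: 0.0
```

Run:
```python
from h import *
c=cams.camera('wrist'); save(c,'w18.png'); to((500,182,240),178.6)
im=c['image'][130:360,150:500,::-1]; cv2.imwrite('pics/f.png',cv2.resize(im,None,fx=2.25,fy=2.25,interpolation=2))
```

```text
tcp [477.8 180.1 238.5] rpy [-180.    -0.   178.6] gap 94.2 F [ 0.3 -1.6 -0.3] t 59.8
shift [-0.553  0.061 -0.038] ('az', np.float64(-0.002))
```

View pics/f.png

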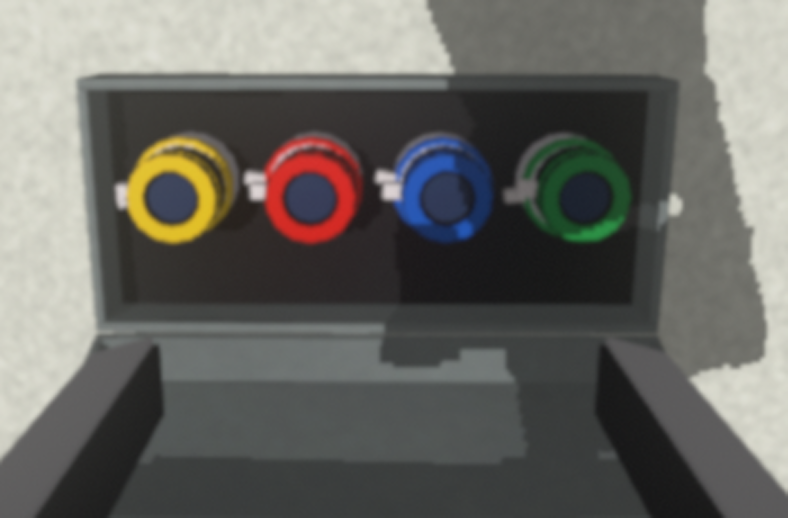

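f.png shows all four eyepieces home in their own tubes, with each lug pointing left over its mark. Next I regrip the knob behind the lid and reverse the arc.

{"op": "jog_arm", "data": {
  "commands": [
    {"dx":-0.94,"dy":0.02,"dz":0,"ax":0,"ay":0,"az":0,"gripper":0},
    {"dx":-0.94,"dy":0.02,"dz":0,"ax":0,"ay":0,"az":0,"gripper":0},
    {"dx":-0.94,"dy":0.02,"dz":0,"ax":0,"ay":0,"az":0,"gripper":0},
    {"dx":-0.94,"dy":0.02,"dz":0,"ax":0,"ay":0,"az":0,"gripper":0},
    {"dx":0,"dy":0,"dz":0,"ax":0,"ay":0,"az":0,"gripper":0},
    {"dx":0,"dy":0,"dz":0.9,"ax":0,"ay":0,"az":0,"gripper":0},
    {"dx":0,"dy":0,"dz":0.9,"ax":0,"ay":0,"az":0,"gripper":0},
    {"dx":0,"dy":0,"dz":0.3,"ax":0,"ay":0,"az":0,"gripper":0}
  ]
}}

```text
clock: 60.8
eef_pos: [627.1, 182.1, 152.9]
eef_rot: [-3.141, -0.003, 3.116]
wrist_force: [0.5, 0.2, 0.0]
finger_gap: 94.2
finger_force: 0.0
```

{"op": "jog_arm", "data": {
  "commands": [
    {"dx":0,"dy":0,"dz":0.6,"ax":0,"ay":0,"az":0,"gripper":0},
    {"dx":0,"dy":0,"dz":0.6,"ax":0,"ay":0,"az":0,"gripper":0},
    {"dx":0,"dy":0,"dz":0.6,"ax":0,"ay":0,"az":0,"gripper":0},
    {"dx":0,"dy":0,"dz":0,"ax":0,"ay":0,"az":0,"gripper":0}
  ]
}}

```text
clock: 61.3
eef_pos: [627.8, 182.1, 82.3]
eef_rot: [-3.141, -0.002, 3.116]
wrist_force: [-0.4, 0.3, -0.1]
finger_gap: 93.9
finger_force: 0.0
```

{"op": "jog_arm", "data": {
  "commands": [
    {"dx":0,"dy":0,"dz":0,"ax":0,"ay":0,"az":0,"gripper":1},
    {"dx":0,"dy":0,"dz":0,"ax":0,"ay":0,"az":0,"gripper":1},
    {"dx":0,"dy":0,"dz":0,"ax":0,"ay":0,"az":0,"gripper":1},
    {"dx":0,"dy":0,"dz":0,"ax":0,"ay":0,"az":0,"gripper":1},
    {"dx":0,"dy":0,"dz":0,"ax":0,"ay":0,"az":0,"gripper":1},
    {"dx":0,"dy":0,"dz":0,"ax":0,"ay":0,"az":0,"gripper":1},
    {"dx":0,"dy":0,"dz":0,"ax":0,"ay":0,"az":0,"gripper":1},
    {"dx":0,"dy":0,"dz":0,"ax":0,"ay":0,"az":0,"gripper":1},
    {"dx":0,"dy":0,"dz":0,"ax":0,"ay":0,"az":0,"gripper":1}
  ],
  "squeeze": 20
}}

```text
clock: 62.42
eef_pos: [628.3, 178.9, 82.5]
eef_rot: [-3.137, -0.001, 3.115]
wrist_force: [-3.1, -17.6, 3.1]
finger_gap: 19.5
finger_force: 20.0
```

Run:
```python
from h import *
to((0,0,0)); ts=np.linspace(1.85,0,27); p=np.array([(-100*np.cos(t)+56*np.sin(t),100*np.sin(t)+56*np.cos(t)) for t in ts]); d=np.diff(p,axis=0)/-40
for t,q,x in zip(ts[1:],d,p[1:]): print(round(t,2),q.round(2).tolist(),(x+[548,36-37]).round(0).tolist())
```

```text
tcp [628.3 178.9  82.5] rpy [-1.797e+02 -1.000e-01  1.785e+02] gap 19.5 F [ -3.1 -17.6   3.1] t 62.4
shift [15.58  -4.883  2.105] 
1.78 [0.15, -0.14] [623.0, 85.0]
1.71 [0.16, -0.13] [617.0, 90.0]
1.64 [0.17, -0.12] [610.0, 95.0]
1.57 [0.17, -0.1] [603.0, 99.0]
1.49 [0.18, -0.09] [596.0, 103.0]
1.42 [0.19, -0.08] [589.0, 106.0]
1.35 [0.19, -0.07] [581.0, 109.0]
1.28 [0.2, -0.05] [573.0, 111.0]
1.21 [0.2, -0.04] [565.0, 112.0]
1.14 [0.2, -0.02] [557.0, 113.0]
1.07 [0.2, -0.01] [549.0, 114.0]
1.0 [0.2, 0.01] [541.0, 113.0]
0.93 [0.2, 0.02] [533.0, 113.0]
0.85 [0.2, 0.03] [525.0, 111.0]
0.78 [0.2, 0.05] [517.0, 109.0]
0.71 [0.19, 0.06] [509.0, 107.0]
0.64 [0.19, 0.08] [501.0, 104.0]
0.57 [0.18, 0.09] [494.0, 100.0]
0.5 [0.18, 0.1] [487.0, 96.0]
0.43 [0.17, 0.11] [480.0, 91.0]
0.36 [0.16, 0.13] [474.0, 86.0]
0.28 [0.15, 0.14] [468.0, 81.0]
0.21 [0.14, 0.15] [462.0, 75.0]
0.14 [0.13, 0.16] [457.0, 69.0]
0.07 [0.12, 0.17] [452.0, 62.0]
0.0 [0.11, 0.17] [448.0, 55.0]
```

Gripped. I relieve the sideways offset (about 3 mm to -y) and follow the arc back.

{"op": "jog_arm", "data": {
  "commands": [
    {"dx":0,"dy":-0.08,"dz":0,"ax":0,"ay":0,"az":0,"gripper":1},
    {"dx":0.15,"dy":0,"dz":-0.14,"ax":0,"ay":0,"az":0,"gripper":1},
    {"dx":0.16,"dy":0,"dz":-0.13,"ax":0,"ay":0,"az":0,"gripper":1},
    {"dx":0.17,"dy":0,"dz":-0.12,"ax":0,"ay":0,"az":0,"gripper":1}
  ]
}}

```text
clock: 62.92
eef_pos: [608.3, 179.3, 98.1]
eef_rot: [-3.141, -0.001, 3.116]
wrist_force: [-0.6, -1.3, -6.1]
finger_gap: 19.2
finger_force: 20.0
```

{"op": "jog_arm", "data": {
  "commands": [
    {"dx":0.17,"dy":0,"dz":-0.1,"ax":0,"ay":0,"az":0,"gripper":1},
    {"dx":0.18,"dy":0,"dz":-0.09,"ax":0,"ay":0,"az":0,"gripper":1},
    {"dx":0.19,"dy":0,"dz":-0.08,"ax":0,"ay":0,"az":0,"gripper":1},
    {"dx":0.19,"dy":0,"dz":-0.07,"ax":0,"ay":0,"az":0,"gripper":1}
  ]
}}

```text
clock: 63.42
eef_pos: [579.3, 180.0, 111.8]
eef_rot: [-3.141, -0.0, 3.116]
wrist_force: [0.7, -1.5, -10.2]
finger_gap: 19.4
finger_force: 20.0
```

{"op": "jog_arm", "data": {
  "commands": [
    {"dx":0.2,"dy":0,"dz":-0.01,"ax":0,"ay":0,"az":0,"gripper":1},
    {"dx":0.2,"dy":0,"dz":-0.02,"ax":0,"ay":0,"az":0,"gripper":1},
    {"dx":0.2,"dy":0,"dz":-0.02,"ax":0,"ay":0,"az":0,"gripper":1},
    {"dx":0.2,"dy":0,"dz":-0.01,"ax":0,"ay":0,"az":0,"gripper":1}
  ]
}}

```text
clock: 63.92
eef_pos: [548.5, 180.8, 115.6]
eef_rot: [3.141, 0.003, 3.116]
wrist_force: [3.1, -6.1, -1.2]
finger_gap: 19.6
finger_force: 20.0
```

{"op": "jog_arm", "data": {
  "commands": [
    {"dx":0.2,"dy":0,"dz":0.01,"ax":0,"ay":0,"az":0,"gripper":1},
    {"dx":0.2,"dy":0,"dz":0.02,"ax":0,"ay":0,"az":0,"gripper":1},
    {"dx":0.2,"dy":0,"dz":0.03,"ax":0,"ay":0,"az":0,"gripper":1},
    {"dx":0.2,"dy":0,"dz":0.05,"ax":0,"ay":0,"az":0,"gripper":1}
  ]
}}

```text
clock: 64.42
eef_pos: [516.6, 181.5, 111.2]
eef_rot: [3.141, 0.004, 3.116]
wrist_force: [2.9, -6.2, 0.1]
finger_gap: 19.1
finger_force: 20.0
```

{"op": "jog_arm", "data": {
  "commands": [
    {"dx":0.19,"dy":0,"dz":0.06,"ax":0,"ay":0,"az":0,"gripper":1},
    {"dx":0.19,"dy":0,"dz":0.08,"ax":0,"ay":0,"az":0,"gripper":1},
    {"dx":0.18,"dy":0,"dz":0.09,"ax":0,"ay":0,"az":0,"gripper":1},
    {"dx":0.18,"dy":0,"dz":0.1,"ax":0,"ay":0,"az":0,"gripper":1}
  ]
}}

```text
clock: 64.92
eef_pos: [487.0, 182.2, 98.1]
eef_rot: [3.141, 0.004, 3.116]
wrist_force: [1.9, -6.3, 2.0]
finger_gap: 19.2
finger_force: 20.0
```

{"op": "jog_arm", "data": {
  "commands": [
    {"dx":0.17,"dy":0,"dz":0.11,"ax":0,"ay":0,"az":0,"gripper":1},
    {"dx":0.16,"dy":0,"dz":0.13,"ax":0,"ay":0,"az":0,"gripper":1},
    {"dx":0.15,"dy":0,"dz":0.14,"ax":0,"ay":0,"az":0,"gripper":1}
  ]
}}

```text
clock: 65.3
eef_pos: [467.6, 182.7, 82.8]
eef_rot: [-3.142, 0.003, 3.116]
wrist_force: [-0.5, -7.8, 4.5]
finger_gap: 19.5
finger_force: 20.0
```

{"op": "jog_arm", "data": {
  "commands": [
    {"dx":0.14,"dy":0,"dz":0.15,"ax":0,"ay":0,"az":0,"gripper":1},
    {"dx":0.13,"dy":0,"dz":0.16,"ax":0,"ay":0,"az":0,"gripper":1},
    {"dx":0.12,"dy":0,"dz":0.17,"ax":0,"ay":0,"az":0,"gripper":1}
  ]
}}

```text
clock: 65.68
eef_pos: [451.8, 183.1, 63.4]
eef_rot: [-3.141, 0.002, 3.116]
wrist_force: [-1.6, -8.3, 4.7]
finger_gap: 19.6
finger_force: 20.0
```

{"op": "jog_arm", "data": {
  "commands": [
    {"dx":0.06,"dy":0,"dz":0.09,"ax":0,"ay":0,"az":0,"gripper":1},
    {"dx":0.05,"dy":0,"dz":0.08,"ax":0,"ay":0,"az":0,"gripper":1}
  ]
}}

```text
clock: 65.92
eef_pos: [447.5, 183.2, 56.5]
eef_rot: [-3.141, 0.002, 3.116]
wrist_force: [-1.1, -8.2, 3.9]
finger_gap: 19.5
finger_force: 20.0
```

Not at the stop yet; small further steps down.

{"op": "jog_arm", "data": {
  "commands": [
    {"dx":0.01,"dy":0,"dz":0.04,"ax":0,"ay":0,"az":0,"gripper":1},
    {"dx":0.01,"dy":0,"dz":0.04,"ax":0,"ay":0,"az":0,"gripper":1},
    {"dx":0,"dy":0,"dz":0,"ax":0,"ay":0,"az":0,"gripper":1}
  ]
}}

```text
clock: 66.3
eef_pos: [446.1, 183.2, 53.1]
eef_rot: [-3.141, 0.0, 3.116]
wrist_force: [-5.1, -8.1, 2.7]
finger_gap: 19.4
finger_force: 20.0
```

{"op": "jog_arm", "data": {
  "commands": [
    {"dx":-0.02,"dy":0,"dz":0.05,"ax":0,"ay":0,"az":0,"gripper":1},
    {"dx":0,"dy":0,"dz":0.04,"ax":0,"ay":0,"az":0,"gripper":1},
    {"dx":0,"dy":0,"dz":0,"ax":0,"ay":0,"az":0,"gripper":1}
  ]
}}

```text
clock: 66.68
eef_pos: [446.3, 183.2, 49.3]
eef_rot: [-3.141, -0.001, 3.116]
wrist_force: [-9.5, -7.3, 4.0]
finger_gap: 19.5
finger_force: 20.0
```

Ambiguous by force. I release and press on the knob top with closed fingers: shut means contact at TCP z≈80.

{"op": "jog_arm", "data": {
  "commands": [
    {"dx":0,"dy":0,"dz":0,"ax":0,"ay":0,"az":0,"gripper":0.5},
    {"dx":0,"dy":0,"dz":0,"ax":0,"ay":0,"az":0,"gripper":0.5},
    {"dx":0,"dy":0,"dz":0,"ax":0,"ay":0,"az":0,"gripper":0.5},
    {"dx":0,"dy":0,"dz":-0.6,"ax":0,"ay":0,"az":0,"gripper":0.5},
    {"dx":0,"dy":0,"dz":-0.7,"ax":0,"ay":0,"az":0,"gripper":1},
    {"dx":-0.02,"dy":0,"dz":0,"ax":0,"ay":0,"az":0,"gripper":1},
    {"dx":0,"dy":0,"dz":0,"ax":0,"ay":0,"az":0,"gripper":1},
    {"dx":0,"dy":0,"dz":0,"ax":0,"ay":0,"az":0,"gripper":1},
    {"dx":0,"dy":0,"dz":0,"ax":0,"ay":0,"az":0,"gripper":1},
    {"dx":0,"dy":0,"dz":0,"ax":0,"ay":0,"az":0,"gripper":1}
  ]
}}

```text
clock: 67.92
eef_pos: [447.9, 183.5, 100.4]
eef_rot: [-3.141, -0.0, 3.116]
wrist_force: [-0.4, -0.6, -0.9]
finger_gap: 0.4
finger_force: 0.0
```

{"op": "jog_arm", "data": {
  "commands": [
    {"dx":0,"dy":0,"dz":0.2,"ax":0,"ay":0,"az":0,"gripper":1},
    {"dx":0,"dy":0,"dz":0.1,"ax":0,"ay":0,"az":0,"gripper":1},
    {"dx":0,"dy":0,"dz":0,"ax":0,"ay":0,"az":0,"gripper":1}
  ]
}}

```text
clock: 68.3
eef_pos: [447.7, 183.4, 88.1]
eef_rot: [-3.141, -0.001, 3.116]
wrist_force: [0.8, 0.7, -0.0]
finger_gap: 0.4
finger_force: 0.0
```

{"op": "jog_arm", "data": {
  "commands": [
    {"dx":0,"dy":0,"dz":0.07,"ax":0,"ay":0,"az":0,"gripper":1},
    {"dx":0,"dy":0,"dz":0.05,"ax":0,"ay":0,"az":0,"gripper":1},
    {"dx":0,"dy":0,"dz":0,"ax":0,"ay":0,"az":0,"gripper":1}
  ]
}}

```text
clock: 68.68
eef_pos: [447.9, 183.5, 83.8]
eef_rot: [-3.142, -0.0, 3.116]
wrist_force: [-0.1, -0.3, -0.2]
finger_gap: 0.3
finger_force: 0.0
```

{"op": "jog_arm", "data": {
  "commands": [
    {"dx":0,"dy":0,"dz":0.04,"ax":0,"ay":0,"az":0,"gripper":1},
    {"dx":0,"dy":0,"dz":0.03,"ax":0,"ay":0,"az":0,"gripper":1},
    {"dx":0,"dy":0,"dz":0,"ax":0,"ay":0,"az":0,"gripper":1}
  ]
}}

```text
clock: 69.05
eef_pos: [447.9, 183.5, 80.9]
eef_rot: [-3.142, -0.0, 3.116]
wrist_force: [-0.8, -0.6, -0.7]
finger_gap: 0.3
finger_force: 0.0
```

{"op": "jog_arm", "data": {
  "commands": [
    {"dx":0,"dy":0,"dz":0.03,"ax":0,"ay":0,"az":0,"gripper":1},
    {"dx":0,"dy":0,"dz":0.03,"ax":0,"ay":0,"az":0,"gripper":1},
    {"dx":0,"dy":0,"dz":0,"ax":0,"ay":0,"az":0,"gripper":1}
  ]
}}

```text
clock: 69.42
eef_pos: [448.0, 183.5, 79.0]
eef_rot: [3.142, 0.0, 3.116]
wrist_force: [-3.3, -0.7, 6.1]
finger_gap: 0.8
finger_force: 3.2
```

Contact at about 79.5, so the lid is shut. One more firm press confirms it, then I retreat.

{"op": "jog_arm", "data": {
  "commands": [
    {"dx":0,"dy":0,"dz":0.03,"ax":0,"ay":0,"az":0,"gripper":1},
    {"dx":0,"dy":0,"dz":0,"ax":0,"ay":0,"az":0,"gripper":1}
  ]
}}

```text
clock: 69.68
eef_pos: [448.1, 183.6, 78.8]
eef_rot: [3.141, 0.001, 3.116]
wrist_force: [-8.8, -2.4, 19.8]
finger_gap: 0.3
finger_force: 10.0
```

{"op": "jog_arm", "data": {
  "commands": [
    {"dx":0,"dy":0,"dz":-0.5,"ax":0,"ay":0,"az":0,"gripper":1},
    {"dx":0,"dy":0,"dz":-1,"ax":0,"ay":0,"az":0,"gripper":1},
    {"dx":0,"dy":0,"dz":-1,"ax":0,"ay":0,"az":0,"gripper":1},
    {"dx":0.5,"dy":0,"dz":-1,"ax":0,"ay":0,"az":0,"gripper":1},
    {"dx":0,"dy":0,"dz":0,"ax":0,"ay":0,"az":0,"gripper":1},
    {"dx":0,"dy":0,"dz":0,"ax":0,"ay":0,"az":0,"gripper":1}
  ]
}}

```text
clock: 70.42
eef_pos: [427.9, 183.9, 216.7]
eef_rot: [-3.141, -0.001, 3.116]
wrist_force: [-0.5, 0.6, -0.1]
finger_gap: 0.6
finger_force: 0.0
```

Run:
```python
from h import *
D=cams.camera('side'); save(D,'sideE.png')
# lid front/-y top corner column: compare with start picture (ajar) by rows of edge along a few columns
a=cv2.imread('pics/side0.png',0).astype(int); b=cv2.imread('pics/sideE.png',0).astype(int)
for x in (262,275,290): print(x,a[190:224,x].tolist(),'\n   ',b[190:224,x].tolist())
```

```text
262 [50, 55, 53, 55, 56, 60, 61, 34, 29, 32, 28, 30, 29, 29, 34, 17, 0, 13, 58, 40, 29, 30, 35, 35, 36, 35, 30, 24, 26, 115, 131, 119, 119, 121] 
    [55, 60, 56, 53, 56, 54, 56, 57, 58, 69, 50, 29, 31, 33, 32, 31, 34, 31, 35, 35, 33, 29, 35, 28, 30, 32, 33, 24, 24, 115, 128, 122, 119, 121]
275 [58, 54, 54, 57, 65, 39, 29, 36, 33, 31, 32, 31, 27, 35, 37, 56, 34, 23, 31, 32, 30, 32, 32, 36, 20, 15, 72, 118, 122, 116, 117, 120, 121, 118] 
    [62, 59, 61, 55, 61, 58, 61, 51, 40, 31, 36, 29, 33, 32, 31, 41, 30, 26, 33, 34, 29, 36, 32, 27, 24, 18, 70, 118, 122, 120, 120, 120, 118, 118]
290 [61, 61, 62, 59, 53, 33, 29, 31, 36, 29, 30, 28, 22, 37, 32, 33, 34, 29, 31, 27, 30, 29, 25, 37, 107, 126, 123, 118, 116, 120, 121, 123, 121, 116] 
    [62, 60, 64, 59, 58, 47, 35, 30, 32, 32, 32, 25, 28, 36, 32, 30, 31, 29, 33, 33, 31, 31, 31, 37, 110, 124, 123, 118, 118, 119, 121, 124, 120, 112]
```

The stiff 20 N stop and the closed gap in the side view both confirm the lid is shut, so I hand it in.

```bash
python3 -c "
from cell import job
print(job.sign_off())"
```

```text
the job is handed in; nothing more can be done
None
```

The job is handed in at about 70 s of the 210 s limit: all four eyepieces are home in their own tubes with lugs at the marks, and the lid is shut; the sign-off returned no verdict.

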